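# Slide the fixture plate out to its line and hold it

## Task

First clear the tall gauge block off the fixture plate and stand it upright on its end in either free slot of the wooden rack, and let go of it. Then slide the plate straight out over the end of the blue riser, keeping it flat on the riser, until the red line across the plate lies over the riser's end edge; the plate would tip over there by itself, so keep hold of it, level and still: the program finishes while holding it. Leave the small gauge block, the bronze bush and the flange where they are.

Things in the scene. Friction and masses are not known exactly. Their poses are not given: they have to be found in the camera images.
- riser: fixed riser block, blue with a bright steel top, 70 (its x) x 160 (its y) x 40 mm high, standing on the left granite plate. Origin: centre of its underside. Its -y end is the outer end, over which the fixture plate is slid; outward is its -y. A tall comparator column stands at the far right corner of each granite plate; the gap between the plates near the robot is free.
- riser_edge (a point): middle of the riser's outer top edge: in the riser's frame 80 mm from the origin towards -y, 40 mm up; same axes as the riser
- fixture_plate: loose aluminium plate, 60 (its x) x 180 (its y) x 10 mm thick, 0.26 to 0.43 kg, flat on the riser, its -y end projecting 20 to 40 mm past the riser's outer end. Origin: centre of its underside. A fixed black grip rib stands on it 62 mm towards +y: 14 mm thick (x), 40 long (y), 30 tall above the plate. Balance point 8 mm towards +y: unheld, it tips once over 98 mm projects.
- plate_line (a point): middle of the red line (3 mm wide, parallel to the plate's x) on the plate's top face, 30 mm from the plate's origin towards +y, 10 mm above its underside; same axes as the plate
- plate_rib (a point): centre of the top of the grip rib, 40 mm above the plate's underside
- tall_block: loose steel gauge block standing on its end on the fixture plate: 10 mm thick (its x), 35 mm wide (its y), 50 mm tall, 0.13 kg. Origin: centre of its underside. Grip it across the thickness.
- rack: fixed wooden rack on the right granite plate, 136 (its x) x 48 (y) mm, base 6 mm thick, three slots 48 mm apart along its x. A slot is 13 mm wide (x), 44 long (y), open above and at its y ends, between two cheeks 7 mm thick reaching 24 mm above the granite. The middle slot holds the small gauge block, the outer two are free. Origin: centre of its underside.
- slot_near (a point): centre of the floor of the free slot at the rack's -x end (nearer the robot), 48 mm from the origin, 6 mm above the granite; same axes as the rack, the slot runs along y
- slot_far (a point): centre of the floor of the free slot at the rack's +x end (farther from the robot), likewise
- low_block: small gauge block, 9 x 35 x 30 mm tall, standing loose in the rack's middle slot; leave it. Origin: centre of its underside
- bush: bronze bush, 40 mm across and 36 mm tall, loose on the left granite plate; leave it. Origin: centre of its underside
- flange: steel flange, 66 mm across and 25 mm tall, loose on the left granite plate; leave it. Origin: centre of its underside

How it is judged:
On the way, in this order (a step that is already met when the one before it is completed fails the run):
1. the tall gauge block stands in a free rack slot and is let go (((x of tall_block in the frame of slot_near between -0.004 and 0.004 m and y of tall_block in the frame of slot_near between -0.012 and 0.012 m and z of tall_block in the frame of slot_near between -0.003 and 0.003 m) or (x of tall_block in the frame of slot_far between -0.004 and 0.004 m and y of tall_block in the frame of slot_far between -0.012 and 0.012 m and z of tall_block in the frame of slot_far between -0.003 and 0.003 m)) and angle between tall_block's own z axis and vertical below 0.2 rad and angle between the x axis of tall_block and the x axis of rack, either way round below 0.3 rad and contact force between the fingers and tall_block below 0.05 N and linear speed of tall_block below 0.02 m/s), for 0.2 s.
2. the plate's red line lies over the riser's end edge, the plate level and held (y of plate_line in the frame of riser_edge between -0.004 and 0.004 m and x of plate_line in the frame of riser_edge between -0.012 and 0.012 m and z of plate_line in the frame of riser_edge between 0.007 and 0.013 m and angle between fixture_plate's own z axis and vertical below 0.04 rad and angle between the y axis of fixture_plate and the y axis of riser, either way round below 0.1 rad and contact force between the fingers and fixture_plate above 1 N and linear speed of fixture_plate below 0.02 m/s), for 0.2 s.
At the end, for the whole second after the job is handed in: Tall block down in an outer slot (3 mm height, 4 mm across, 12 mm along, 0.2 rad upright, 0.3 rad yaw), let go, at rest. Plate flat on the riser (3 mm, 0.04 rad), red line within 4 mm of the end edge, 12 mm sideways, 0.1 rad yaw, still, fingers bearing on it with over 1 N (all of step 1 and all of step 2); the arm keeps its last pose, push and grip.
It fails at once if the fixture plate tips (over 0.15 rad) (angle between fixture_plate's own z axis and vertical above 0.15 rad).
It fails at once if the fixture plate is lifted more than 10 mm off the riser instead of slid (z of plate_line in the frame of riser_edge above 0.02 m).
It fails at once if the tall gauge block is toppled (over 0.8 rad) (angle between tall_block's own z axis and vertical above 0.8 rad).
It fails at once if the small gauge block, the bush or the flange is moved more than 15 mm (distance of any of low_block, bush, flange from where it was at the start of the episode above 0.015 m).
It also fails if it takes over 59 s, if anything falls off the work surface, if the arm or the gripper's body presses on something with over 40 N, if the wrist force passes 120 N, or if a joint passes its speed limit or range.

## Robot

A 6-joint arm with a two-finger parallel gripper is mounted at the origin on a cart in front of the work surface, level with it; the furniture and walls round the work are solid. World frame = base frame: x ahead of the robot, y to its left, z up, the work surface at z = 0. Lengths are in m, angles in rad, forces in N, time in s.
With the tool pointing down it reaches from about 0.275 to 0.775 m from the base axis. Payload 14.6 kg.
Tool frame: the origin (TCP) lies midway between the tips of the shut fingers; the grasp point (between the pads) lies 19 mm behind it; z points along the fingers, y is the direction in which the jaws open and shut (so a half turn about z gives the same grasp; the last joint's range is limited). The gripper opens to 85 mm and grips with 20 to 120 N. Pads are 22 mm wide; open, the fingers measure 114 mm over their backs; the gripper's body (76 mm by 85 mm) begins 54 mm behind the grasp point. The pads swing forward as they close: fully open they stand 13 mm farther back than shut.
Start: joints at [-1.403, 0.263, -0.048, 1.259, 0, 1.415], TCP at [0.167, -0.498, 0.231] pointing down, gripper open.
Joint ranges: [-2.65, 2.65], [-0.89, 1.7], [-1.18, 1.37], [-2.13, 2.11], [-1.35, 1.29], [-3.14, 3.14]. Speed limits (rad/s): [1.89, 1.89, 2.57, 2.79, 3.14, 3.14].

## Interface

Orientations are given as a rotation vector (axis times angle).
In Python, from station import get_obs, read_camera, calibration, sign_off gives the robot as it stands. The module is installed in compiled form; this text tells all that it offers.
- The arm moves only by the tool drive_tool, never from a script. Its argument "increments" is a list of rows, each an object of numbers: "grip": the finger opening in m, from 0 to 0.0854; "dx", "dy", "dz": the shift along the tool's x, y, z in m; "wx", "wy", "wz": the turn, a rotation vector about the tool's x, y, z in rad. A call has 1 to 20 rows; each row is the pose to reach, as a shift and turn from the pose commanded when the call began, along the tool's axes at that moment; what a row does not reach only later rows make up. A row lasts 1/12 s, in which the tool goes at most 41.7 mm and 7.16 degrees, less where a joint would pass 70% of its speed; a pose out of reach is approached as far as the arm can. A call with a gripper value outside its range is refused whole. The fingers move at their own pace and stop on an object; "newtons" is the grip in N (left out, the last holds). Time passes only in rows, so rows that repeat a pose let the fingers close. It gives the time, the measured TCP pose, the force and the opening at its end, in the units of the state.
- get_obs(): the state, without advancing time (a new reading comes with each control period).
- read_camera(name): name is "side" or "top"; returns the picture (480x640x3 uint8, red, green, blue); there is no depth.
- calibration(name): a dict with "fx", "fy", "cx", "cy" (pixels), "view" (4x4, takes a point from world to camera coordinates). Camera axes: x right, y down, z forward; pixel columns grow to the right and rows downward; lengths in m; the calibration is good to about 2 mm. A picture is of the moment at which its call begins. calibration takes no time and is no camera call.
- sign_off(): hands the job in, once; it reports no verdict.
The state is a dict: "t": time; "qpos": joint angles; "qvel": joint speeds; "joint_torque": joint torques, N m; "eef_pos": TCP position; "tool_rot": TCP orientation; "force": force on the tool from outside, world axes, zero at the start; "moment": the same for the moment, N m; "opening": opening from 0.0 (shut) to 1.0 (fully open).
Only numpy, scipy, OpenCV 4.12 (cv2) and the standard library are available. Lean on these libraries where they do the work, as an engineer would, in place of code of your own. Each camera call takes 0.05 s, during which the arm holds its last target.

## Working session

There is one attempt and no reset: what is moved stays moved. The work goes in short steps, Python scripts to look and compute and a tool call to move; the robot and the scene stay as the last step left them, time stands still between calls to the robot, and variables do not carry over. Pictures are saved under pics/ and viewed, and the job is handed in when it is done.

Besides the shell and the picture viewer there is one more tool, called as a command line: name --argument value ..., lists and objects as JSON in quotes. drive_tool: Moves the arm, as the interface text tells. Its arguments: {"type":"object","properties":{"increments":{"type":"array"},"newtons":{"type":"number"}},"required":["increments"]}

```bash
mkdir -p pics
cat > h.py <<'E'
import numpy as np, cv2
from station import *
def snap(n,f):
    im=read_camera(n); cv2.imwrite('pics/'+f,cv2.cvtColor(im,cv2.COLOR_RGB2BGR)); return im
def crop(src,dst,x0,y0,w,h,s):
    im=cv2.imread('pics/'+src)[y0:y0+h,x0:x0+w]; im=cv2.resize(im,None,fx=s,fy=s,interpolation=cv2.INTER_CUBIC)
    for x in range((x0//10+1)*10,x0+w,10):
        X=int((x-x0)*s); cv2.line(im,(X,0),(X,4 if x%50 else 14),(0,255,255),1)
        if x%50==0: cv2.putText(im,str(x),(X,24),0,.4,(0,255,255),1)
    for y in range((y0//10+1)*10,y0+h,10):
        Y=int((y-y0)*s); cv2.line(im,(0,Y),(4 if y%50 else 14,Y),(0,255,255),1)
        if y%50==0: cv2.putText(im,str(y),(16,Y+4),0,.4,(0,255,255),1)
    cv2.imwrite('pics/'+dst,im)
def ray(n,u,v,z):
    c=calibration(n); V=np.array(c['view']); R=V[:3,:3]; t=V[:3,3]
    C=-R.T@t; d=R.T@np.array([(u-c['cx'])/c['fx'],(v-c['cy'])/c['fy'],1])
    return C+d*(z-C[2])/d[2]
def proj(n,p):
    c=calibration(n); V=np.array(c['view']); q=V[:3,:3]@np.array(p)+V[:3,3]
    return np.array([c['cx']+c['fx']*q[0]/q[2],c['cy']+c['fy']*q[1]/q[2]])
E
python3 - <<'E'
from h import *
snap('top','t0.png'); snap('side','s0.png')
for n in('top','side'):
    c=calibration(n);V=np.array(c['view']);print(n,c['fx'],c['cx'],c['cy'],V.round(3).tolist(),(-V[:3,:3].T@V[:3,3]).round(3))
o=get_obs();print(o)
E
```

```text
top 448.437112289168 324.03324762875775 245.66561015805607 [[-0.014, -1.0, 0.007, 0.104], [-0.995, 0.013, -0.097, 0.502], [0.097, -0.008, -0.995, 0.998], [0.0, 0.0, 0.0, 1.0]] [0.404 0.106 1.041]
side 528.1129132755506 322.6735709786744 243.45378198352972 [[-0.426, -0.905, -0.016, 0.319], [-0.498, 0.249, -0.831, 0.302], [0.756, -0.346, -0.556, 0.694], [0.0, 0.0, 0.0, 1.0]] [-0.238  0.454  0.643]
{'t': 0.1, 'qpos': array([-1.40329145e+00,  2.63514833e-01, -4.88767591e-02,  1.25940641e+00,
        2.72595521e-06,  1.41550777e+00]), 'qvel': array([-0.00043104, -0.00241342,  0.00107611, -0.00038837, -0.00146623,
        0.00107716]), 'joint_torque': array([ 3.66381064e-03, -6.38579321e+01,  3.85062790e+01,  1.00873402e-02,
        6.90679872e-05,  2.39094794e-05]), 'eef_pos': array([ 0.16649836, -0.49763623,  0.23085138]), 'tool_rot': array([-3.09977522e+00, -5.04683316e-01,  5.32718098e-06]), 'force': array([ 0.2780286 , -1.078208  , -0.00697383]), 'moment': array([ 0.00633129,  0.01263086, -0.04794234]), 'opening': 0.9990670515215399}
```

View pics/t0.png

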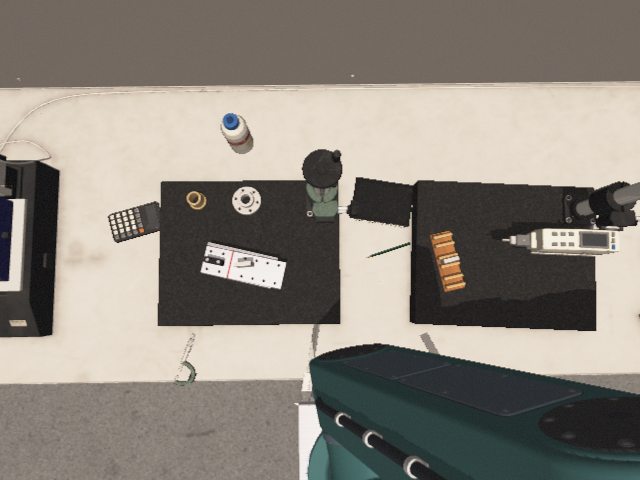

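View pics/s0.png

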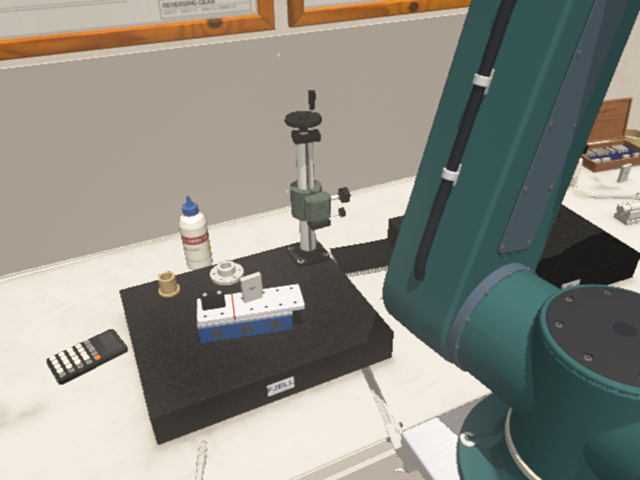

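The top picture shows the plate with the rib at about (212,261), the red line at about (230,264), the tall block at about (246,262) and the rack at about (448,262). I'll enlarge both views.

Run:
```python
from h import *
crop('t0.png','t0a.png',180,225,130,80,6)
crop('t0.png','t0b.png',405,215,80,90,6)
crop('s0.png','s0a.png',180,255,140,100,5.6)
```

```text
(no output)
```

View pics/t0a.png

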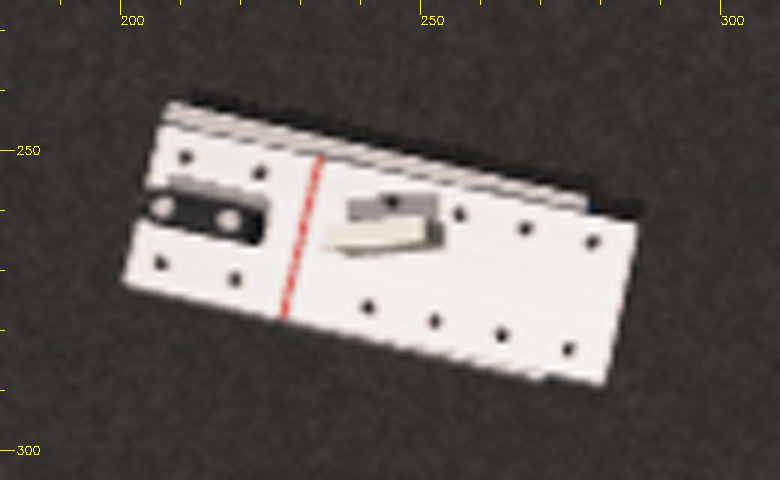

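View pics/t0b.png

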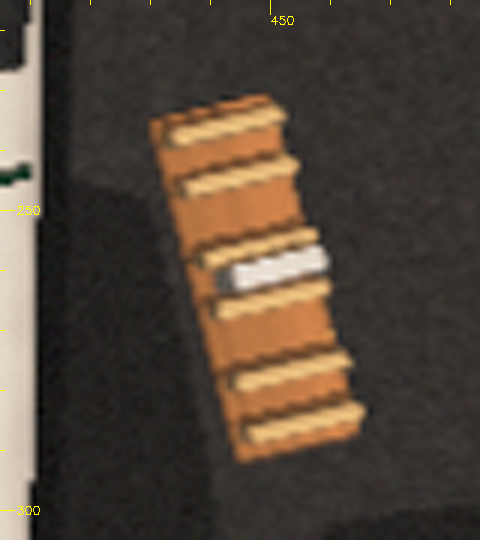

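View pics/s0a.png

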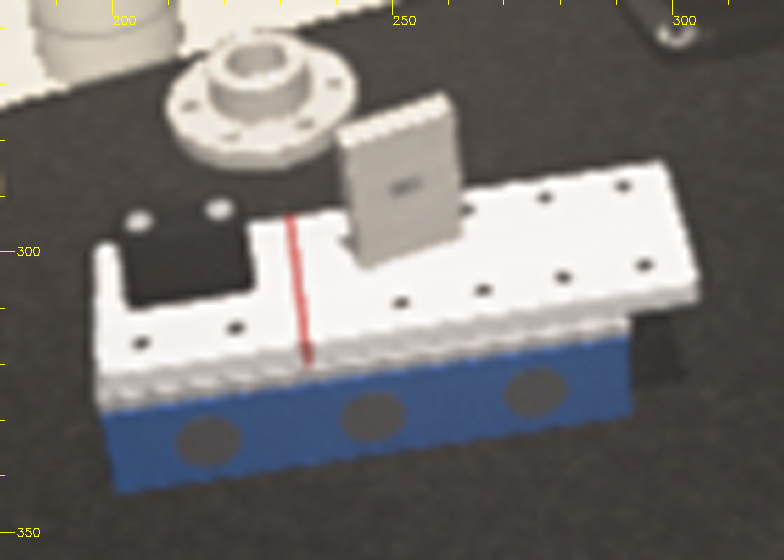

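```bash
cat > fit.py <<'E'
from h import *
from scipy.optimize import least_squares
def T(p,loc,z0):
    x,y,a=p; c,s=np.cos(a),np.sin(a); return np.array([x+c*loc[0]-s*loc[1],y+s*loc[0]+c*loc[1],z0+loc[2]])
TA=lambda x,y:(180+x/6,225+y/6); TB=lambda x,y:(405+x/6,215+y/6); SA=lambda x,y:(180+x/5.6,255+y/5.6)
# obs: cam, pix, body, local
O=[]
P=lambda c,px,b,l:O.append((c,px,b,l))
for px,l in [((165,122),(30,90)),((637,222),(30,-90)),((605,385),(-30,-90)),((123,284),(-30,90)),((320,157),(30,30)),((285,318),(-30,30))]: P('top',TA(*px),'plate',(l[0],l[1],10))
for px,l in [((97,243),(30,90)),((664,165),(30,-90)),((697,287),(-30,-90)),((97,378),(-30,90)),((290,217),(30,30)),((305,350),(-30,30))]: P('side',SA(*px),'plate',(l[0],l[1],10))
for px,l in [((168,102),(35,80,40)),((587,195),(35,-80,40))]: P('top',TA(*px),'riser',l)
for px,l in [((118,493),(-35,80,0)),((632,415),(-35,-80,0)),((628,320),(-35,-80,40))]: P('side',SA(*px),'riser',l)
for px,l in [((425,217),(5,-17.5,50)),((428,241),(-5,-17.5,50)),((323,250),(-5,17.5,50)),((330,230),(5,17.5,50))]: P('top',TA(*px),'block',l)
for px,l in [((345,147),(-5,17.5,50)),((455,107),(-5,-17.5,50)),((462,237),(-5,-17.5,0)),((365,270),(-5,17.5,0)),((445,95),(5,-17.5,50))]: P('side',SA(*px),'block',l)
for px,l in [((150,120),(68,24,6)),((360,430),(-68,-24,6)),((240,462),(-68,24,6)),((228,126),(58,0,24)),((306,424),(-58,0,24)),((241,175),(38,0,24)),((260,247),(10,0,24)),((272,299),(-10,0,24)),((293,370),(-38,0,24))]: P('top',TB(*px),'rack',l)
I={'plate':1,'riser':4,'block':7,'rack':10}
Z={'plate':.04,'riser':0,'block':.05,'rack':0}
def res(v):
    r=[]
    for c,px,b,l in O:
        i=I[b]; q=proj(c,T(v[i:i+3],np.array(l)/1000,v[0]+Z[b])); r+=list(q-px)
    return np.array(r)
v0=np.array([0.0,.37,.25,0,.37,.25,0,.37,.25,0,.38,-.17,0])
if __name__=='__main__':
    s=least_squares(res,v0,loss='soft_l1'); v=s.x; np.save('v.npy',v)
    print('g',v[0]);
    for b,i in I.items(): print(b,v[i:i+3].round(4))
    R=res(v).reshape(-1,2)
    for o,r in zip(O,R): print(o[0],o[2],o[3],r.round(1))
E
python3 fit.py
```

```text
Traceback (most recent call last):
  File "fit.py", line 25, in <module>
    s=least_squares(res,v0,loss='soft_l1'); v=s.x; np.save('v.npy',v)
  File "fit.py", line 21, in res
    i=I[b]; q=proj(c,T(v[i:i+3],np.array(l)/1000,v[0]+Z[b])); r+=list(q-px)
              ~~~~^^^^^^^^^^^^^^^^^^^^^^^^^^^^^^^^^^^^^^^^^^
  File "h.py", line 19, in proj
    c=calibration(n); V=np.array(c['view']); q=V[:3,:3]@np.array(p)+V[:3,3]
ValueError: time passes only in moves, steps and waits
```

```bash
sed -i 's/^from station import \*/from station import *\nfrom station import calibration as _cal\n_C={n:_cal(n) for n in ("top","side")}\ndef calibration(n): return _C[n]/' h.py; python3 fit.py
```

```text
g 0.0018214382402786536
plate [ 0.4551  0.2759 -0.2259]
riser [ 0.4623  0.2868 -0.2345]
block [0.4605 0.2689 0.0661]
rack [ 0.4659 -0.1872  0.2213]
top plate (30, 90, 10) [-0.7  0.3]
top plate (30, -90, 10) [0.1 0.7]
top plate (-30, -90, 10) [-0.6  0.3]
top plate (-30, 90, 10) [-0.1 -0.2]
top plate (30, 30, 10) [-0.1  0.1]
top plate (-30, 30, 10) [-0.5 -0.1]
side plate (30, 90, 10) [-0.   0.6]
side plate (30, -90, 10) [ 0.1 -0.3]
side plate (-30, -90, 10) [ 0.3 -0.9]
side plate (-30, 90, 10) [ 0.6 -0.8]
side plate (30, 30, 10) [0.  0.2]
side plate (-30, 30, 10) [-0.1 -1.4]
top riser (35, 80, 40) [ 0.2 -0.6]
top riser (35, -80, 40) [ 0.  -0.5]
side riser (-35, 80, 0) [-0.3  0.7]
side riser (-35, -80, 0) [0.4 0.4]
side riser (-35, -80, 40) [0.1 0. ]
top block (5, -17.5, 50) [-0.  -0.6]
top block (-5, -17.5, 50) [-0.2  0.2]
top block (-5, 17.5, 50) [0.5 0. ]
top block (5, 17.5, 50) [-0.9 -1.4]
side block (-5, 17.5, 50) [ 0.5 -0.1]
side block (-5, -17.5, 50) [0.1 0.7]
side block (-5, -17.5, 0) [1.2 0.3]
side block (-5, 17.5, 0) [-0.2  0.9]
side block (5, -17.5, 50) [-0.4 -0.3]
top rack (68, 24, 6) [-0.3 -0.1]
top rack (-68, -24, 6) [-0.   0.6]
top rack (-68, 24, 6) [-0.1  0.1]
top rack (58, 0, 24) [-0.1 -0.2]
top rack (-58, 0, 24) [ 0.1 -0.3]
top rack (38, 0, 24) [0.  0.1]
top rack (10, 0, 24) [ 0. -0.]
top rack (-10, 0, 24) [ 0.3 -0.1]
top rack (-38, 0, 24) [0.  0.1]
```

```bash
cat >> h.py <<'E'
from scipy.spatial.transform import Rotation as Ro
def rel(p,yawy):
    """needed tool-frame shift and turn to TCP p (world), tool down, tool y axis at world angle yawy (mod pi)"""
    o=get_obs(); R=Ro.from_rotvec(o['tool_rot']).as_matrix()
    out=[]
    for k in (0,np.pi):
        y=np.array([np.cos(yawy+k),np.sin(yawy+k),0]); z=np.array([0,0,-1.]); D=np.column_stack([np.cross(y,z),y,z])
        out.append(Ro.from_matrix(R.T@D).as_rotvec())
    w=min(out,key=np.linalg.norm)
    d=R.T@(np.array(p)-o['eef_pos'])
    print('d',d.round(4),'w',w.round(4),'w alt',[a.round(2).tolist() for a in out],'q6',o['qpos'][5].round(3),'q1',o['qpos'][0].round(3))
def st():
    o=get_obs(); R=Ro.from_rotvec(o['tool_rot']).as_matrix()
    print('t',round(o['t'],2),'p',o['eef_pos'].round(4),'yawy',round(float(np.arctan2(R[1,1],R[0,1])),4),'z',R[:,2].round(4),'open',round(o['opening'],3),'F',np.array(o['force']).round(2),'M',np.array(o['moment']).round(2),'q',o['qpos'].round(3))
E
python3 - <<'E'
from h import *
st()
rel((0.38,-0.15,0.231),0.066)
rel((0.4605,0.269,0.19),0.066)
E
```

```text
t 0.1 p [ 0.1665 -0.4976  0.2309] yawy -1.248 z [-2.e-04  1.e-03 -1.e+00] open 0.999 F [ 0.28 -1.08 -0.01] M [ 0.01  0.01 -0.05] q [-1.403  0.264 -0.049  1.259  0.     1.416]
d [ 3.128e-01 -2.620e-01  2.000e-04] w [-7.000e-04 -8.000e-04 -1.314e+00] w alt [[-0.0, -0.0, -1.31], [-0.0, 0.0, 1.83]] q6 1.416 q1 -1.403
d [ 0.522  -0.6337  0.0416] w [-7.000e-04 -8.000e-04 -1.314e+00] w alt [[-0.0, -0.0, -1.31], [-0.0, 0.0, 1.83]] q6 1.416 q1 -1.403
```

drive_tool --increments '[{"dx":0.313,"dy":-0.262,"dz":0,"wz":-1.314,"grip":0.0854},{"dx":0.313,"dy":-0.262,"dz":0,"wz":-1.314},{"dx":0.313,"dy":-0.262,"dz":0,"wz":-1.314},{"dx":0.313,"dy":-0.262,"dz":0,"wz":-1.314},{"dx":0.313,"dy":-0.262,"dz":0,"wz":-1.314},{"dx":0.313,"dy":-0.262,"dz":0,"wz":-1.314},{"dx":0.313,"dy":-0.262,"dz":0,"wz":-1.314},{"dx":0.313,"dy":-0.262,"dz":0,"wz":-1.314},{"dx":0.313,"dy":-0.262,"dz":0,"wz":-1.314},{"dx":0.522,"dy":-0.634,"dz":0.03,"wz":-1.314},{"dx":0.522,"dy":-0.634,"dz":0.03,"wz":-1.314},{"dx":0.522,"dy":-0.634,"dz":0.03,"wz":-1.314},{"dx":0.522,"dy":-0.634,"dz":0.03,"wz":-1.314},{"dx":0.522,"dy":-0.634,"dz":0.03,"wz":-1.314},{"dx":0.522,"dy":-0.634,"dz":0.03,"wz":-1.314},{"dx":0.522,"dy":-0.634,"dz":0.03,"wz":-1.314},{"dx":0.522,"dy":-0.634,"dz":0.03,"wz":-1.314},{"dx":0.522,"dy":-0.634,"dz":0.03,"wz":-1.314},{"dx":0.522,"dy":-0.634,"dz":0.03,"wz":-1.314},{"dx":0.522,"dy":-0.634,"dz":0.03,"wz":-1.314}]'

```text
invalid input
```

Run:
```python
from h import *
st()
rel((0.4605,0.269,0.20),0.066)
snap('top','t1.png'); snap('side','s1.png')
```

```text
t 0.1 p [ 0.1665 -0.4976  0.2309] yawy -1.248 z [-2.e-04  1.e-03 -1.e+00] open 0.999 F [ 0.28 -1.08 -0.01] M [ 0.01  0.01 -0.05] q [-1.403  0.264 -0.049  1.259  0.     1.416]
d [ 0.522  -0.6337  0.0316] w [-7.000e-04 -8.000e-04 -1.314e+00] w alt [[-0.0, -0.0, -1.31], [-0.0, 0.0, 1.83]] q6 1.416 q1 -1.403
```

View pics/t1.png

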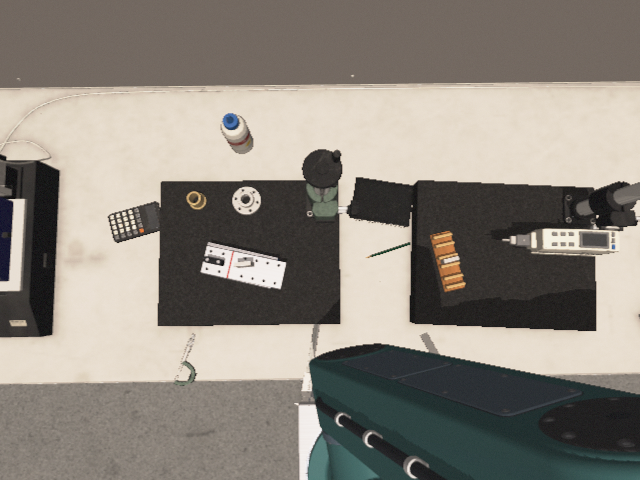

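View pics/s1.png

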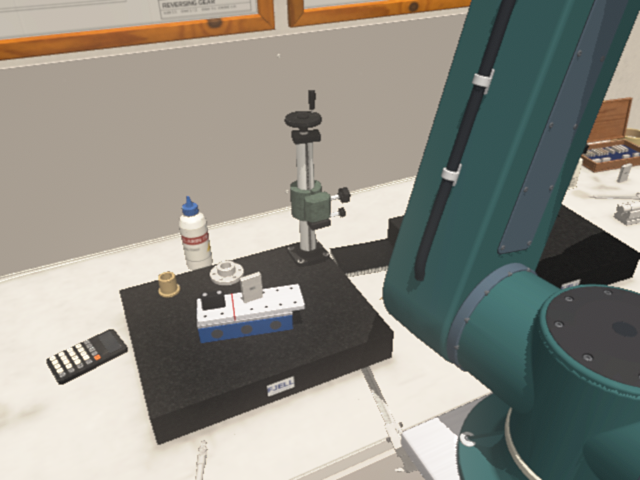

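The call was refused and nothing moved. My guess is that every row needs all seven keys, so I'll test that with one small row.

drive_tool --increments '[{"dx":0.03,"dy":-0.025,"dz":0,"wx":0,"wy":0,"wz":-0.1,"grip":0.085}]'

```text
t: 0.28
eef_pos: [0.1855, -0.468, 0.2304]
tool_rot: [3.073, 0.652, -0.001]
force: [0.9, 0.5, -0.1]
opening: 0.994
```

Run:
```python
from h import *
st()
rel((0.38,-0.12,0.23),0.066)
rel((0.4605,0.269,0.20),0.066)
```

```text
t 0.28 p [ 0.1855 -0.468   0.2304] yawy -1.1529 z [-7.e-04 -8.e-04 -1.e+00] open 0.994 F [ 0.85  0.51 -0.06] M [ 0.05 -0.02 -0.04] q [-1.355e+00  2.260e-01 -1.020e-01  1.242e+00 -1.000e-03  1.369e+00]
d [ 0.319  -0.2391 -0.    ] w [-2.0000e-04  1.1000e-03 -1.2189e+00] w alt [[-0.0, 0.0, -1.22], [0.0, 0.0, 1.92]] q6 1.369 q1 -1.355
d [ 0.5505 -0.562   0.0296] w [-2.0000e-04  1.1000e-03 -1.2189e+00] w alt [[-0.0, 0.0, -1.22], [0.0, 0.0, 1.92]] q6 1.369 q1 -1.355
```

drive_tool --increments '[{"dx":0.319,"dy":-0.239,"dz":0,"wx":0,"wy":0,"wz":-1.219,"grip":0.085},{"dx":0.319,"dy":-0.239,"dz":0,"wx":0,"wy":0,"wz":-1.219,"grip":0.085},{"dx":0.319,"dy":-0.239,"dz":0,"wx":0,"wy":0,"wz":-1.219,"grip":0.085},{"dx":0.319,"dy":-0.239,"dz":0,"wx":0,"wy":0,"wz":-1.219,"grip":0.085},{"dx":0.319,"dy":-0.239,"dz":0,"wx":0,"wy":0,"wz":-1.219,"grip":0.085},{"dx":0.319,"dy":-0.239,"dz":0,"wx":0,"wy":0,"wz":-1.219,"grip":0.085},{"dx":0.319,"dy":-0.239,"dz":0,"wx":0,"wy":0,"wz":-1.219,"grip":0.085},{"dx":0.319,"dy":-0.239,"dz":0,"wx":0,"wy":0,"wz":-1.219,"grip":0.085},{"dx":0.319,"dy":-0.239,"dz":0,"wx":0,"wy":0,"wz":-1.219,"grip":0.085},{"dx":0.55,"dy":-0.562,"dz":0.03,"wx":0,"wy":0,"wz":-1.219,"grip":0.085},{"dx":0.55,"dy":-0.562,"dz":0.03,"wx":0,"wy":0,"wz":-1.219,"grip":0.085},{"dx":0.55,"dy":-0.562,"dz":0.03,"wx":0,"wy":0,"wz":-1.219,"grip":0.085},{"dx":0.55,"dy":-0.562,"dz":0.03,"wx":0,"wy":0,"wz":-1.219,"grip":0.085},{"dx":0.55,"dy":-0.562,"dz":0.03,"wx":0,"wy":0,"wz":-1.219,"grip":0.085},{"dx":0.55,"dy":-0.562,"dz":0.03,"wx":0,"wy":0,"wz":-1.219,"grip":0.085},{"dx":0.55,"dy":-0.562,"dz":0.03,"wx":0,"wy":0,"wz":-1.219,"grip":0.085},{"dx":0.55,"dy":-0.562,"dz":0.03,"wx":0,"wy":0,"wz":-1.219,"grip":0.085},{"dx":0.55,"dy":-0.562,"dz":0.03,"wx":0,"wy":0,"wz":-1.219,"grip":0.085},{"dx":0.55,"dy":-0.562,"dz":0.03,"wx":0,"wy":0,"wz":-1.219,"grip":0.085},{"dx":0.55,"dy":-0.562,"dz":0.03,"wx":0,"wy":0,"wz":-1.219,"grip":0.085}]'

```text
t: 1.95
eef_pos: [0.4585, 0.2787, 0.2001]
tool_rot: [-2.136, -2.302, -0.001]
force: [-1.2, -0.7, -0.8]
opening: 0.996
```

Run:
```python
from h import *
st()
rel((0.4605,0.269,0.20),0.066)
snap('top','t2.png'); snap('side','s2.png')
crop('s2.png','s2r.png',400,150,240,150,3.3)
```

```text
t 1.95 p [0.4585 0.2787 0.2001] yawy 0.0748 z [-5.e-04  1.e-03 -1.e+00] open 0.996 F [-1.17 -0.66 -0.83] M [-0.05  0.03 -0.02] q [ 3.940e-01  2.940e-01 -8.900e-02  1.188e+00  1.000e-03  1.890e+00]
d [-0.0098  0.0013  0.0001] w [-0.0005 -0.001   0.0088] w alt [[-0.0, -0.0, 0.01], [0.0, -0.0, -3.13]] q6 1.89 q1 0.394
```

View pics/t2.png

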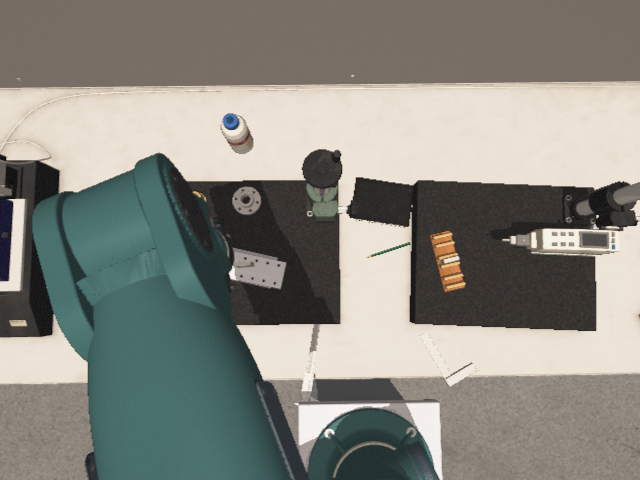

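View pics/s2.png

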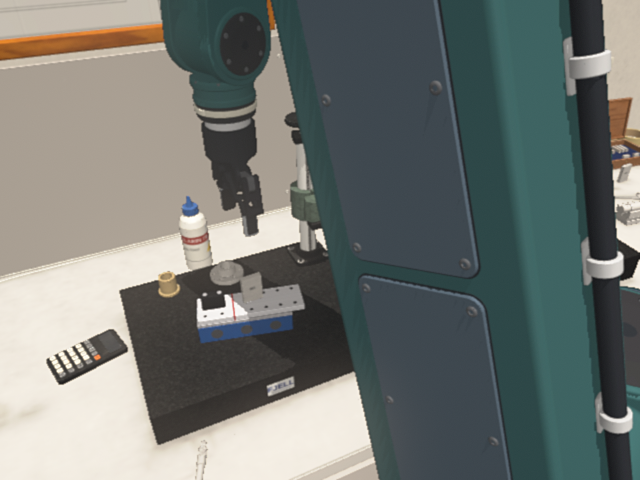

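Run:
```python
from h import *
st()
snap('side','s3.png')
crop('s3.png','s3a.png',190,160,130,150,5)
o=get_obs();R=Ro.from_rotvec(o['tool_rot']).as_matrix();p=o['eef_pos']
im=cv2.imread('pics/s3a.png')
for l in [(0,0,0),(0,.0425,-.013),(0,-.0425,-.013),(.011,.0425,-.013),(-.011,.0425,-.013),(.011,-.0425,-.013),(-.011,-.0425,-.013),(.0,.057,-.013),(.0,-.057,-.013)]:
    q=proj('side',p+R@np.array(l)); print(l,q.round(1)); cv2.circle(im,tuple(((q-[190,160])*5).astype(int)),3,(0,0,255),1)
v=np.load('v.npy')
for b in [(x,y,z) for x in(-5,5) for y in(-17.5,17.5) for z in(0,50)]:
    a=v[9];q=proj('side',[v[7]+(np.cos(a)*b[0]-np.sin(a)*b[1])/1e3,v[8]+(np.sin(a)*b[0]+np.cos(a)*b[1])/1e3,.05+v[0]+b[2]/1e3]);cv2.circle(im,tuple(((q-[190,160])*5).astype(int)),3,(0,255,0),1)
cv2.imwrite('pics/s3a.png',im)
```

```text
t 2.05 p [0.4578 0.2748 0.2005] yawy 0.0738 z [-1.1e-03 -5.0e-04 -1.0e+00] open 0.993 F [ 0.57 -0.82  0.57] M [-0.    0.01  0.04] q [ 0.388  0.29  -0.094  1.188 -0.     1.885]
(0, 0, 0) [242.7 228.2]
(0, 0.0425, -0.013) [231.9 209.4]
(0, -0.0425, -0.013) [252.5 233.7]
(0.011, 0.0425, -0.013) [225.5 211.2]
(-0.011, 0.0425, -0.013) [238.3 207.7]
(0.011, -0.0425, -0.013) [245.7 235.8]
(-0.011, -0.0425, -0.013) [259.2 231.7]
(0.0, 0.057, -0.013) [228.7 205.6]
(0.0, -0.057, -0.013) [256.4 238.3]
```

View pics/s3a.png

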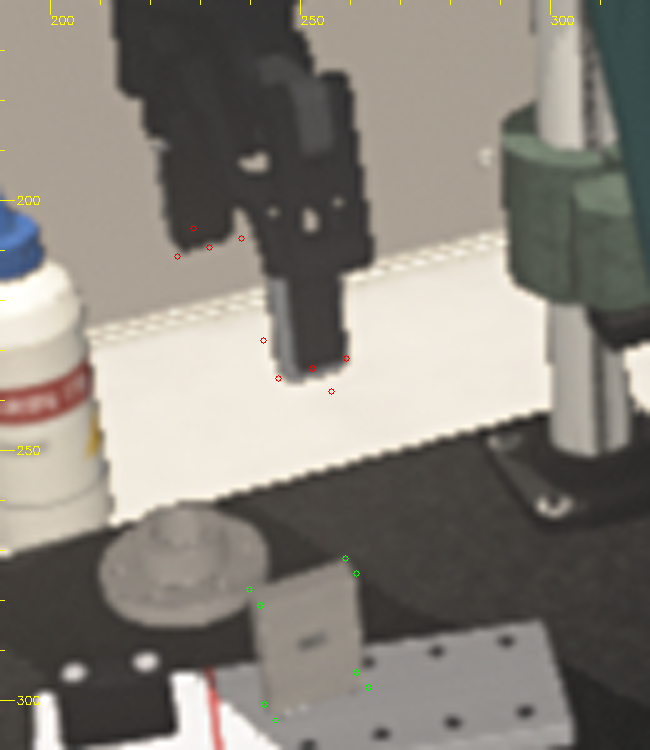

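drive_tool --increments '[{"dx":0,"dy":0,"dz":0.03,"wx":0,"wy":0,"wz":0,"grip":0.085},{"dx":0,"dy":0,"dz":0.06,"wx":0,"wy":0,"wz":0,"grip":0.085},{"dx":0,"dy":0,"dz":0.06,"wx":0,"wy":0,"wz":0,"grip":0.085},{"dx":0,"dy":0,"dz":0.06,"wx":0,"wy":0,"wz":0,"grip":0.085}]'

```text
t: 2.43
eef_pos: [0.4573, 0.272, 0.1414]
tool_rot: [-2.142, -2.297, 0.003]
force: [0.7, 0.3, 0.6]
opening: 0.999
```

Run:
```python
from h import *
st()
rel((0.4605,0.269,0.073),0.066)
snap('side','s4.png')
crop('s4.png','s4a.png',190,200,130,120,5)
```

```text
t 2.43 p [0.4573 0.272  0.1414] yawy 0.0695 z [-2.e-03 -9.e-04 -1.e+00] open 0.999 F [0.66 0.27 0.64] M [ 0.06 -0.06  0.  ] q [ 0.383  0.32  -0.216  1.037 -0.     1.885]
d [-0.0032  0.0031  0.0684] w [-0.0021  0.0008  0.0035] w alt [[-0.0, 0.0, 0.0], [-0.0, -0.0, -3.14]] q6 1.885 q1 0.383
```

View pics/s4a.png

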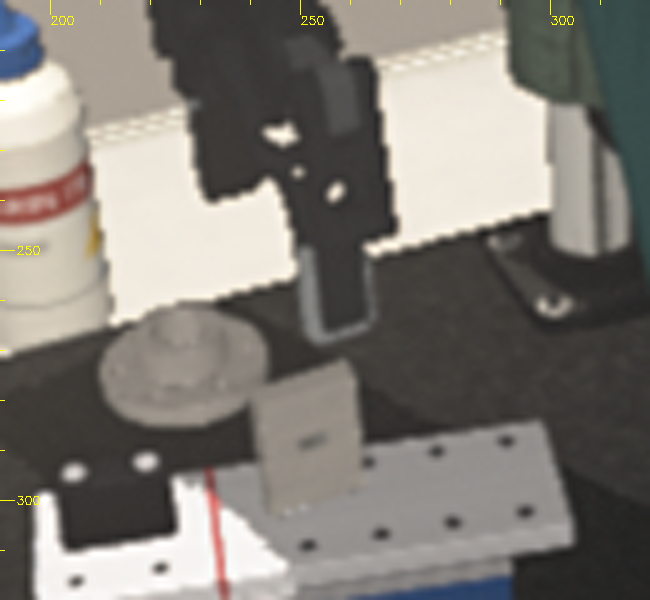

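drive_tool --increments '[{"dx":-0.003,"dy":0.003,"dz":0.02,"wx":0,"wy":0,"wz":0.003,"grip":0.085},{"dx":-0.003,"dy":0.003,"dz":0.045,"wx":0,"wy":0,"wz":0.003,"grip":0.085},{"dx":-0.003,"dy":0.003,"dz":0.068,"wx":0,"wy":0,"wz":0.003,"grip":0.085},{"dx":-0.003,"dy":0.003,"dz":0.068,"wx":0,"wy":0,"wz":0.003,"grip":0.085},{"dx":-0.003,"dy":0.003,"dz":0.068,"wx":0,"wy":0,"wz":0.003,"grip":0.085}]'

```text
t: 2.9
eef_pos: [0.4616, 0.2705, 0.0746]
tool_rot: [2.145, 2.295, 0.0]
force: [0.4, -0.5, -0.0]
opening: 0.994
```

Run:
```python
from h import *
st()
rel((0.4605,0.269,0.073),0.066)
snap('side','s5.png')
crop('s5.png','s5a.png',190,220,130,100,5)
```

```text
t 2.9 p [0.4616 0.2705 0.0746] yawy 0.0675 z [ 3.e-04  1.e-04 -1.e+00] open 0.994 F [ 0.36 -0.49 -0.05] M [-0.03  0.02 -0.02] q [ 0.378  0.377 -0.327  0.866 -0.     1.881]
d [-0.0014 -0.0012  0.0016] w [ 0.0003 -0.      0.0015] w alt [[0.0, -0.0, 0.0], [0.0, 0.0, -3.14]] q6 1.881 q1 0.378
```

View pics/s5a.png

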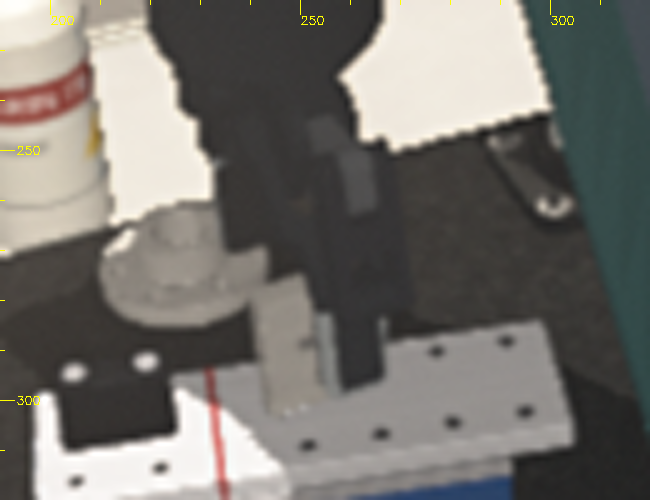

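drive_tool --increments '[{"dx":-0.001,"dy":-0.001,"dz":0.001,"wx":0,"wy":0,"wz":0,"grip":0.05},{"dx":-0.001,"dy":-0.001,"dz":0.001,"wx":0,"wy":0,"wz":0,"grip":0.03},{"dx":-0.001,"dy":-0.001,"dz":0.001,"wx":0,"wy":0,"wz":0,"grip":0.02},{"dx":-0.001,"dy":-0.001,"dz":0.001,"wx":0,"wy":0,"wz":0,"grip":0.016},{"dx":-0.001,"dy":-0.001,"dz":0.001,"wx":0,"wy":0,"wz":0,"grip":0.014}]' --newtons 40

```text
t: 3.37
eef_pos: [0.4605, 0.2697, 0.0727]
tool_rot: [2.144, 2.296, 0.001]
force: [0.2, 0.3, -0.4]
opening: 0.294
```

Run:
```python
from h import *
st()
snap('side','s6.png')
crop('s6.png','s6a.png',190,220,130,100,5)
```

```text
t 3.37 p [0.4605 0.2697 0.0727] yawy 0.0681 z [ 5.e-04  2.e-04 -1.e+00] open 0.294 F [ 0.17  0.35 -0.37] M [ 0.02 -0.   -0.01] q [ 0.377  0.377 -0.334  0.859 -0.     1.88 ]
```

View pics/s6a.png

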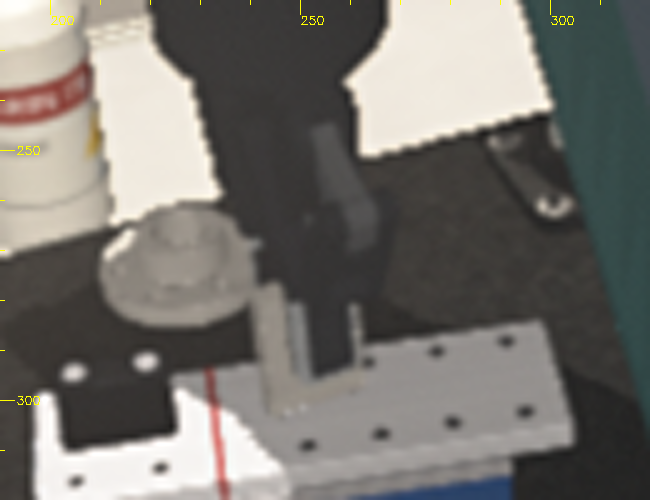

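drive_tool --increments '[{"dx":0,"dy":0,"dz":0,"wx":0,"wy":0,"wz":0,"grip":0.01},{"dx":0,"dy":0,"dz":0,"wx":0,"wy":0,"wz":0,"grip":0.006},{"dx":0,"dy":0,"dz":0,"wx":0,"wy":0,"wz":0,"grip":0.004},{"dx":0,"dy":0,"dz":0,"wx":0,"wy":0,"wz":0,"grip":0.004},{"dx":0,"dy":0,"dz":0,"wx":0,"wy":0,"wz":0,"grip":0.004}]' --newtons 40

```text
t: 3.83
eef_pos: [0.4603, 0.2697, 0.0725]
tool_rot: [2.145, 2.296, 0.0]
force: [-0.3, 0.1, 5.3]
opening: 0.1
```

drive_tool --increments '[{"dx":0,"dy":0,"dz":-0.01,"wx":0,"wy":0,"wz":0,"grip":0.004},{"dx":0,"dy":0,"dz":-0.04,"wx":0,"wy":0,"wz":0,"grip":0.004},{"dx":0,"dy":0,"dz":-0.08,"wx":0,"wy":0,"wz":0,"grip":0.004},{"dx":0,"dy":0,"dz":-0.09,"wx":0,"wy":0,"wz":0,"grip":0.004},{"dx":0,"dy":0,"dz":-0.09,"wx":0,"wy":0,"wz":0,"grip":0.004}]'

```text
t: 4.25
eef_pos: [0.4616, 0.2702, 0.165]
tool_rot: [2.143, 2.294, 0.007]
force: [0.4, 0.0, -0.8]
opening: 0.099
```

Run:
```python
from h import *
st()
v=np.load('v.npy'); x,y,a=v[10:13]
for s in (-.048,.048): print('slot',x+s*np.cos(a),y+s*np.sin(a))
S=(x-.048*np.cos(a),y-.048*np.sin(a))
rel((S[0],S[1],.15),a)
snap('side','s7.png')
crop('s7.png','s7a.png',190,150,130,120,5)
```

```text
t 4.25 p [0.4616 0.2702 0.165 ] yawy 0.0681 z [ 0.0043  0.0017 -1.    ] open 0.099 F [ 0.4   0.03 -0.83] M [-0.03  0.01 -0.  ] q [ 0.377  0.306 -0.17   1.09  -0.     1.88 ]
slot 0.4190798132880979 -0.19770462571293032
slot 0.5127396464681915 -0.17663721845249516
d [-0.464  -0.0744  0.0141] w [ 0.0045 -0.0011 -0.1532] w alt [[0.0, -0.0, -0.15], [-0.0, -0.01, 2.99]] q6 1.88 q1 0.377
```

View pics/s7a.png

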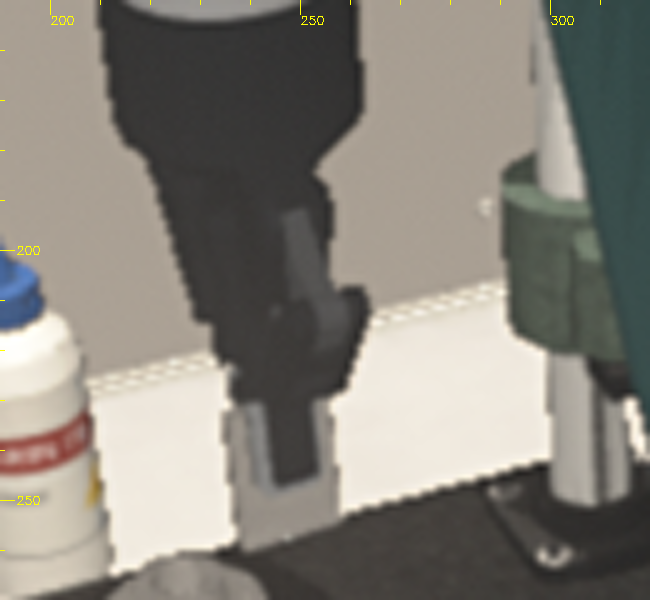

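drive_tool --increments '[{"dx":-0.464,"dy":-0.074,"dz":0.014,"wx":0,"wy":0,"wz":-0.153,"grip":0.004},{"dx":-0.464,"dy":-0.074,"dz":0.014,"wx":0,"wy":0,"wz":-0.153,"grip":0.004},{"dx":-0.464,"dy":-0.074,"dz":0.014,"wx":0,"wy":0,"wz":-0.153,"grip":0.004},{"dx":-0.464,"dy":-0.074,"dz":0.014,"wx":0,"wy":0,"wz":-0.153,"grip":0.004},{"dx":-0.464,"dy":-0.074,"dz":0.014,"wx":0,"wy":0,"wz":-0.153,"grip":0.004},{"dx":-0.464,"dy":-0.074,"dz":0.014,"wx":0,"wy":0,"wz":-0.153,"grip":0.004},{"dx":-0.464,"dy":-0.074,"dz":0.014,"wx":0,"wy":0,"wz":-0.153,"grip":0.004},{"dx":-0.464,"dy":-0.074,"dz":0.014,"wx":0,"wy":0,"wz":-0.153,"grip":0.004},{"dx":-0.464,"dy":-0.074,"dz":0.014,"wx":0,"wy":0,"wz":-0.153,"grip":0.004},{"dx":-0.464,"dy":-0.074,"dz":0.014,"wx":0,"wy":0,"wz":-0.153,"grip":0.004},{"dx":-0.464,"dy":-0.074,"dz":0.014,"wx":0,"wy":0,"wz":-0.153,"grip":0.004},{"dx":-0.464,"dy":-0.074,"dz":0.014,"wx":0,"wy":0,"wz":-0.153,"grip":0.004},{"dx":-0.464,"dy":-0.074,"dz":0.014,"wx":0,"wy":0,"wz":-0.153,"grip":0.004},{"dx":-0.464,"dy":-0.074,"dz":0.064,"wx":0,"wy":0,"wz":-0.153,"grip":0.004},{"dx":-0.464,"dy":-0.074,"dz":0.064,"wx":0,"wy":0,"wz":-0.153,"grip":0.004},{"dx":-0.464,"dy":-0.074,"dz":0.064,"wx":0,"wy":0,"wz":-0.153,"grip":0.004}]'

```text
t: 5.63
eef_pos: [0.416, -0.1963, 0.0956]
tool_rot: [-1.958, -2.448, 0.0]
force: [-0.7, 0.4, -0.9]
opening: 0.104
```

Run:
```python
from h import *
st()
snap('top','t8.png');snap('side','s8.png')
rel((.4191,-.1977,.10),.2213)
st()
```

```text
t 5.63 p [ 0.416  -0.1963  0.0956] yawy 0.2215 z [-0.0053  0.0039 -1.    ] open 0.104 F [-0.75  0.39 -0.94] M [0.03 0.04 0.02] q [-0.618  0.247 -0.464  0.866  0.     0.731]
d [-0.0005  0.0012 -0.0015] w [-0.0009 -0.0011  0.0006] w alt [[-0.0, -0.0, 0.0], [0.0, -0.0, -3.14]] q6 0.731 q1 -0.618
t 5.73 p [ 0.4178 -0.1975  0.0985] yawy 0.2219 z [-1.2e-03  9.0e-04 -1.0e+00] open 0.102 F [-0.27 -0.29 -0.79] M [ 0.02 -0.03 -0.  ] q [-0.618  0.245 -0.459  0.869  0.     0.731]
```

View pics/t8.png

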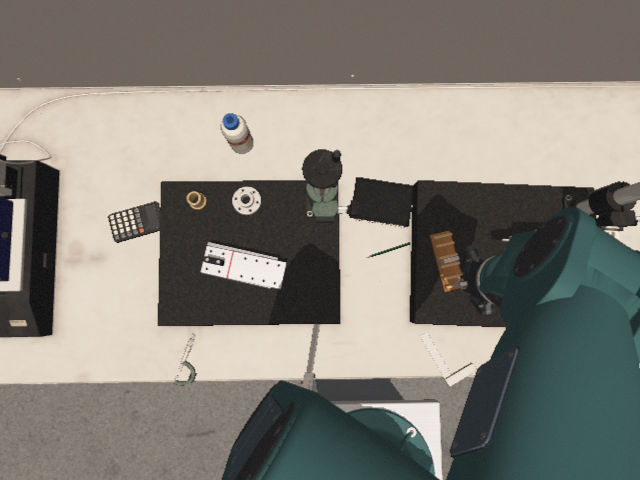

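View pics/s8.png

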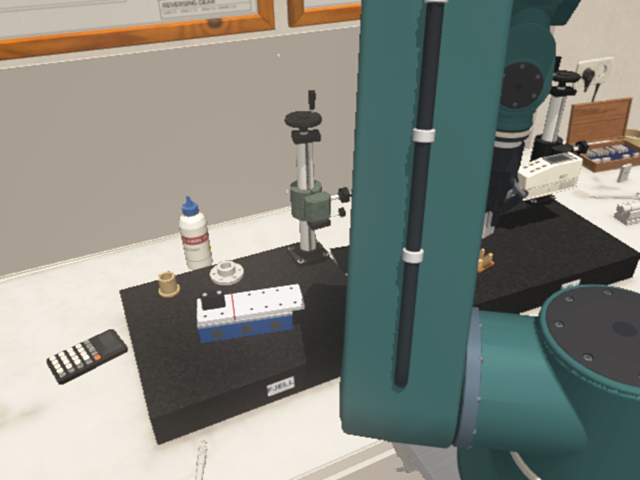

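```bash
cat > ov.py <<'E'
from h import *
import sys
def ov(tag,cam,x0,y0,w,h,s,src):
    crop(src,tag,x0,y0,w,h,s); im=cv2.imread('pics/'+tag); v=np.load('v.npy'); 
    def L(a,b,col):
        a=(proj(cam,a)-[x0,y0]+0.5)*s;b=(proj(cam,b)-[x0,y0]+0.5)*s; cv2.line(im,tuple(a.astype(int)),tuple(b.astype(int)),col,1)
    x,y,t=v[10:13];c,sn=np.cos(t),np.sin(t)
    W=lambda l:np.array([x+(c*l[0]-sn*l[1])/1e3,y+(sn*l[0]+c*l[1])/1e3,l[2]/1e3+v[0]])
    def rect(W,xa,xb,ya,yb,z,col):
        P=[W((xa,ya,z)),W((xb,ya,z)),W((xb,yb,z)),W((xa,yb,z))]
        for i in range(4): L(P[i],P[(i+1)%4],col)
    for k in (-48,0,48):
        for e in (-10,10): rect(W,k+e-3.5,k+e+3.5,-22,22,24,(0,255,0))
    rect(W,-68,68,-24,24,6,(255,255,0))
    o=get_obs();R=Ro.from_rotvec(o['tool_rot']).as_matrix();p=o['eef_pos']
    B=lambda l:p+R@(np.array([l[1],l[0],-l[2]])/1e3)
    for z in (-22,28): rect(B,-5,5,-17.5,17.5,z,(0,0,255))
    cv2.imwrite('pics/'+tag,im)
E
python3 - <<'E'
from ov import *
crop('s8.png','s8r.png',460,190,90,100,6)
ov('s8a.png','side',460,190,90,100,6,'s8.png')
ov('t8a.png','top',410,220,120,95,6,'t8.png')
E
```

```text
(no output)
```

View pics/s8a.png

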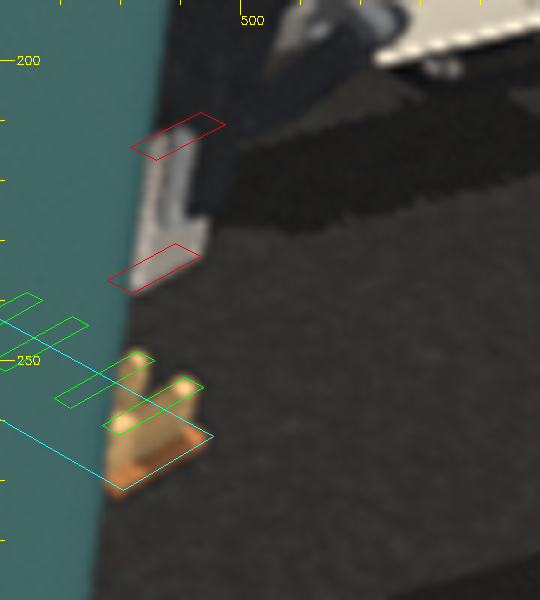

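View pics/s8r.png

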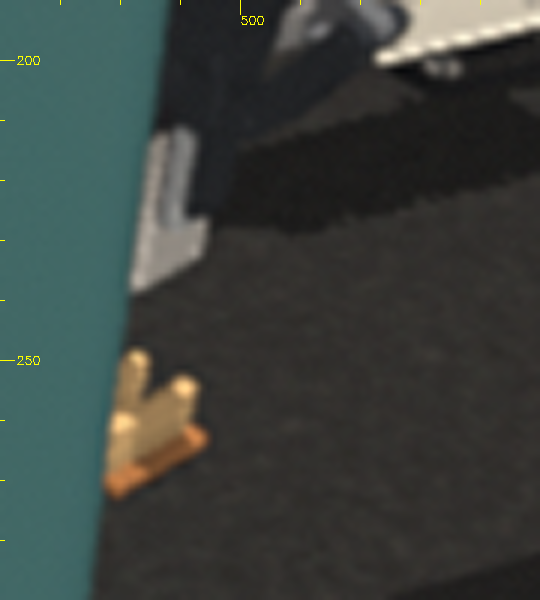

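View pics/t8a.png

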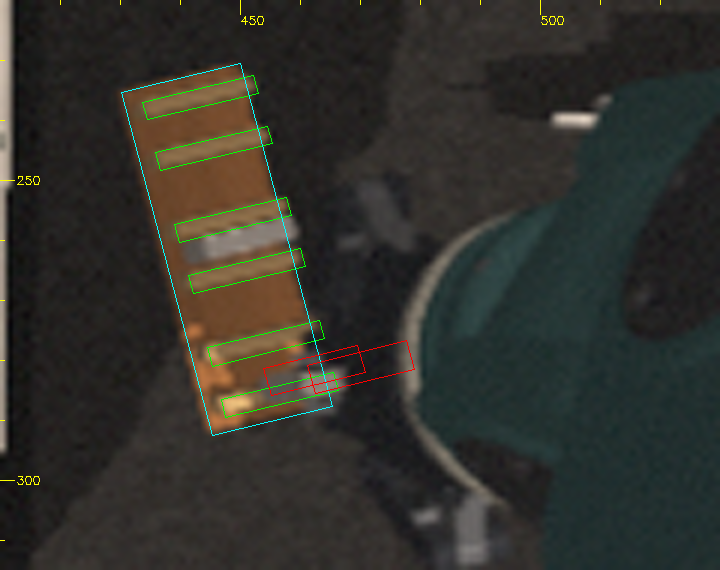

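Run:
```python
from ov import *
snap('top','t9.png');snap('side','s9.png'); st()
def boost(f,g,x0,y0,w,h,s):
    im=cv2.imread('pics/'+f); im=np.clip(im.astype(float)**0.7*5,0,255).astype(np.uint8); cv2.imwrite('pics/'+g,im); crop(g,g,x0,y0,w,h,s)
boost('t9.png','t9b.png',430,262,55,45,14)
boost('s9.png','s9b.png',475,205,45,75,8)
o=get_obs();R=Ro.from_rotvec(o['tool_rot']).as_matrix();p=o['eef_pos']
for cam in('top','side'):
  print(cam)
  for l in [(-5,17.5,-22.5),(5,17.5,-22.5),(-5,17.5,27.5),(5,17.5,27.5),(-5,-17.5,-22.5)]:
    # block axes x=tool y, y=tool x sign so that +y world
    q=p+np.array([np.cos(.2213)*l[0]-np.sin(.2213)*l[1],np.sin(.2213)*l[0]+np.cos(.2213)*l[1],l[2]])/1e3
    print(l,proj(cam,q).round(1))
```

```text
t 5.83 p [ 0.4186 -0.1981  0.0994] yawy 0.2218 z [ 1.e-03 -6.e-04 -1.e+00] open 0.1 F [ 0.91  0.02 -1.37] M [-0.    0.03  0.05] q [-0.618  0.244 -0.458  0.868  0.     0.731]
top
(-5, 17.5, -22.5) [455. 285.]
(5, 17.5, -22.5) [453.8 280.5]
(-5, 17.5, 27.5) [462.3 284.8]
(5, 17.5, 27.5) [461.1 280. ]
(-5, -17.5, -22.5) [470.7 281.2]
side
(-5, 17.5, -22.5) [481.6 237.9]
(5, 17.5, -22.5) [477.5 235.8]
(-5, 17.5, 27.5) [485.6 215.8]
(5, 17.5, 27.5) [481.3 213.7]
(-5, -17.5, -22.5) [492.9 231.8]
```

View pics/t9b.png

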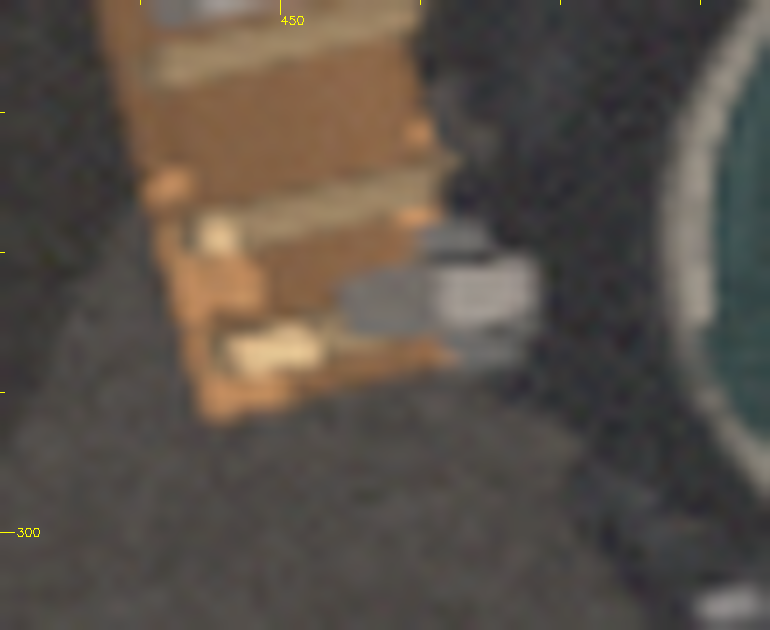

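View pics/s9b.png

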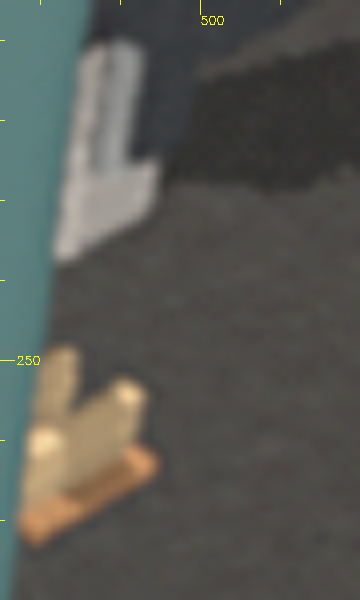

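drive_tool --increments '[{"dx":0,"dy":0.0015,"dz":0.015,"wx":0,"wy":0,"wz":0,"grip":0.004},{"dx":0,"dy":0.0015,"dz":0.035,"wx":0,"wy":0,"wz":0,"grip":0.004},{"dx":0,"dy":0.0015,"dz":0.047,"wx":0,"wy":0,"wz":0,"grip":0.004},{"dx":0,"dy":0.0015,"dz":0.047,"wx":0,"wy":0,"wz":0,"grip":0.004},{"dx":0,"dy":0.0015,"dz":0.047,"wx":0,"wy":0,"wz":0,"grip":0.004},{"dx":0,"dy":0.0015,"dz":0.047,"wx":0,"wy":0,"wz":0,"grip":0.004}]'

```text
t: 6.33
eef_pos: [0.4201, -0.1982, 0.0525]
tool_rot: [1.962, 2.452, 0.0]
force: [0.4, -0.4, -1.1]
opening: 0.102
```

Run:
```python
from ov import *
snap('top','t10.png');snap('side','s10.png'); st()
def boost(f,g,x0,y0,w,h,s):
    im=cv2.imread('pics/'+f); im=np.clip(im.astype(float)**0.7*5,0,255).astype(np.uint8); cv2.imwrite('pics/'+g,im); crop(g,g,x0,y0,w,h,s)
boost('t10.png','t10b.png',430,262,55,45,14)
boost('s10.png','s10b.png',475,205,45,75,8)
```

```text
t 6.43 p [ 0.4201 -0.1983  0.0524] yawy 0.2212 z [ 0.0015 -0.0011 -1.    ] open 0.094 F [ 0.12  0.21 -0.5 ] M [ 0.02 -0.04 -0.02] q [-0.617  0.296 -0.534  0.739 -0.     0.733]
```

View pics/t10b.png

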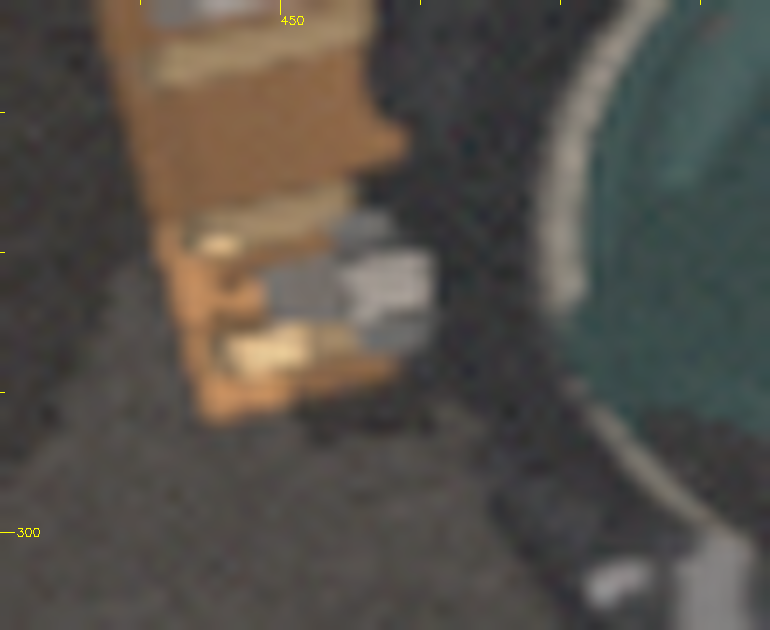

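View pics/s10b.png

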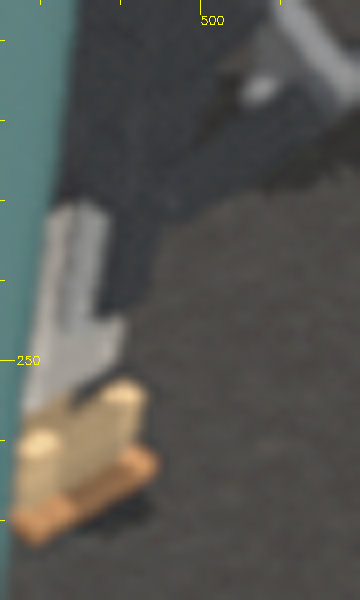

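Run:
```python
from ov import *
v=np.load('v.npy'); x,y,t=v[10:13]
for yy in (22,17.5,10):
  for xx in (-58,-54.5,-48,-41.5,-38):
    q=proj('top',[x+(np.cos(t)*xx-np.sin(t)*yy)/1e3,y+(np.sin(t)*xx+np.cos(t)*yy)/1e3,.024+v[0]]); print(yy,xx,q.round(2),((q-[430,262])*14).round(0))
im=cv2.imread('pics/t10.png')
print(im[276:292,449].tolist())
print(im[276:292,450].tolist())
```

```text
22 -58 [446.76 287.64] [235. 359.]
22 -54.5 [446.36 286.12] [229. 338.]
22 -48 [445.61 283.31] [219. 298.]
22 -41.5 [444.87 280.51] [208. 259.]
22 -38 [444.47 279.  ] [203. 238.]
17.5 -58 [448.68 287.17] [262. 352.]
17.5 -54.5 [448.28 285.66] [256. 331.]
17.5 -48 [447.53 282.85] [245. 292.]
17.5 -41.5 [446.79 280.04] [235. 253.]
17.5 -38 [446.39 278.54] [229. 231.]
10 -58 [451.88 286.39] [306. 341.]
10 -54.5 [451.48 284.88] [301. 320.]
10 -48 [450.73 282.07] [290. 281.]
10 -41.5 [449.99 279.27] [280. 242.]
10 -38 [449.59 277.76] [274. 221.]
[[65, 93, 120], [73, 106, 137], [73, 111, 142], [55, 81, 111], [49, 74, 107], [76, 85, 94], [82, 89, 94], [76, 85, 93], [67, 77, 91], [85, 115, 144], [117, 175, 221], [125, 190, 232], [85, 135, 185], [66, 117, 182], [64, 108, 169], [51, 66, 88]]
[[68, 99, 128], [74, 108, 139], [75, 110, 142], [49, 79, 110], [58, 76, 104], [80, 86, 95], [82, 87, 93], [82, 88, 94], [82, 87, 94], [104, 146, 183], [120, 179, 223], [122, 187, 229], [68, 109, 150], [55, 96, 150], [52, 81, 122], [43, 53, 64]]
```

drive_tool --increments '[{"dx":0,"dy":0.0014,"dz":0,"wx":0,"wy":0,"wz":0,"grip":0.004},{"dx":0,"dy":0.0014,"dz":0.004,"wx":0,"wy":0,"wz":0,"grip":0.004},{"dx":0,"dy":0.0014,"dz":0.004,"wx":0,"wy":0,"wz":0,"grip":0.004},{"dx":0,"dy":0.0014,"dz":0.004,"wx":0,"wy":0,"wz":0,"grip":0.004}]'

```text
t: 6.77
eef_pos: [0.4207, -0.1975, 0.0471]
tool_rot: [-1.963, -2.453, 0.0]
force: [-0.4, 0.4, -0.4]
opening: 0.102
```

Run:
```python
from ov import *
snap('top','t11.png'); st()
im=cv2.imread('pics/t11.png')
for c in (448,449,450,451): print(c,im[275:292,c,2].tolist(),im[275:292,c,0].tolist())
def boost(f,g,x0,y0,w,h,s):
    im=cv2.imread('pics/'+f); im=np.clip(im.astype(float)**0.7*5,0,255).astype(np.uint8); cv2.imwrite('pics/'+g,im); crop(g,g,x0,y0,w,h,s)
boost('t11.png','t11b.png',435,267,35,27,22)
```

```text
t 6.82 p [ 0.4208 -0.1976  0.0472] yawy 0.221 z [-3.e-04  2.e-04 -1.e+00] open 0.102 F [ 0.08  0.5  -1.2 ] M [-0.03 -0.03 -0.01] q [-0.615  0.304 -0.539  0.728 -0.     0.735]
448 [112, 110, 134, 142, 122, 105, 94, 95, 100, 93, 108, 217, 232, 215, 186, 178, 93] [45, 55, 72, 74, 60, 58, 77, 83, 76, 68, 62, 110, 126, 102, 73, 66, 47]
449 [112, 121, 139, 143, 113, 100, 93, 94, 93, 92, 148, 222, 232, 180, 183, 172, 90] [48, 65, 75, 76, 53, 58, 77, 82, 82, 80, 82, 116, 126, 84, 69, 65, 52]
450 [103, 130, 138, 142, 113, 96, 92, 91, 96, 95, 186, 199, 226, 139, 147, 120, 67] [47, 70, 74, 73, 51, 65, 78, 80, 81, 78, 98, 103, 120, 67, 56, 51, 43]
451 [101, 130, 136, 136, 116, 96, 93, 90, 92, 93, 172, 148, 192, 131, 110, 71, 39] [46, 68, 76, 69, 50, 76, 81, 77, 80, 75, 92, 78, 100, 61, 46, 38, 32]
```

View pics/t11b.png

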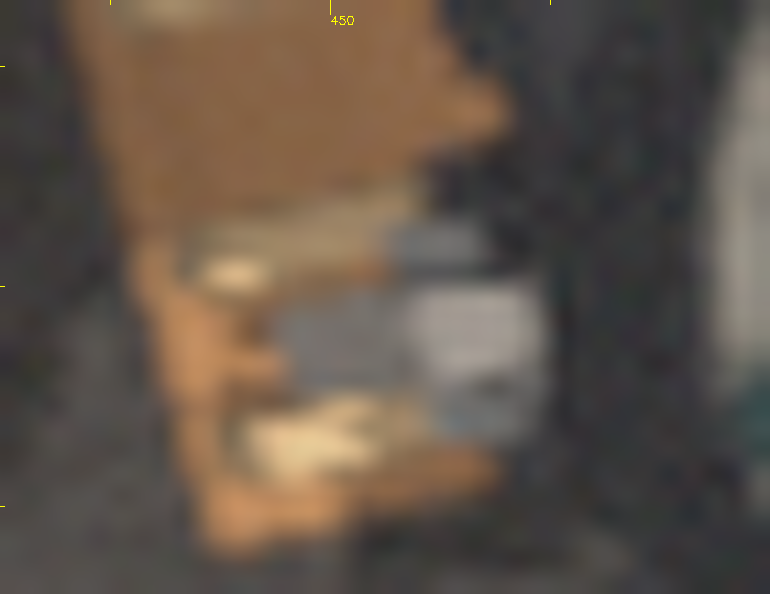

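drive_tool --increments '[{"dx":0,"dy":0.0007,"dz":0,"wx":0,"wy":0,"wz":0,"grip":0.004},{"dx":0,"dy":0.0007,"dz":0.002,"wx":0,"wy":0,"wz":0,"grip":0.004},{"dx":0,"dy":0.0007,"dz":0.004,"wx":0,"wy":0,"wz":0,"grip":0.004},{"dx":0,"dy":0.0007,"dz":0.006,"wx":0,"wy":0,"wz":0,"grip":0.004},{"dx":0,"dy":0.0007,"dz":0.006,"wx":0,"wy":0,"wz":0,"grip":0.004}]'

```text
t: 7.23
eef_pos: [0.4213, -0.1973, 0.0408]
tool_rot: [-1.963, -2.452, -0.0]
force: [0.2, 0.7, -0.6]
opening: 0.102
```

Run:
```python
from ov import *
st(); snap('top','t12.png'); snap('side','s12.png'); st()
def boost(f,g,x0,y0,w,h,s):
    im=cv2.imread('pics/'+f); im=np.clip(im.astype(float)**0.7*5,0,255).astype(np.uint8); cv2.imwrite('pics/'+g,im); crop(g,g,x0,y0,w,h,s)
boost('t12.png','t12b.png',435,267,35,27,22)
boost('s12.png','s12b.png',475,220,35,55,10)
```

```text
t 7.23 p [ 0.4213 -0.1973  0.0408] yawy 0.221 z [-5.e-04  4.e-04 -1.e+00] open 0.102 F [ 0.16  0.7  -0.58] M [-0.05  0.04  0.  ] q [-0.614  0.313 -0.548  0.711  0.     0.736]
t 7.33 p [ 0.4214 -0.1974  0.0411] yawy 0.2209 z [-3.e-04  2.e-04 -1.e+00] open 0.099 F [-0.22 -0.7  -1.18] M [ 0.04 -0.05 -0.02] q [-0.614  0.312 -0.547  0.711 -0.     0.736]
```

View pics/t12b.png

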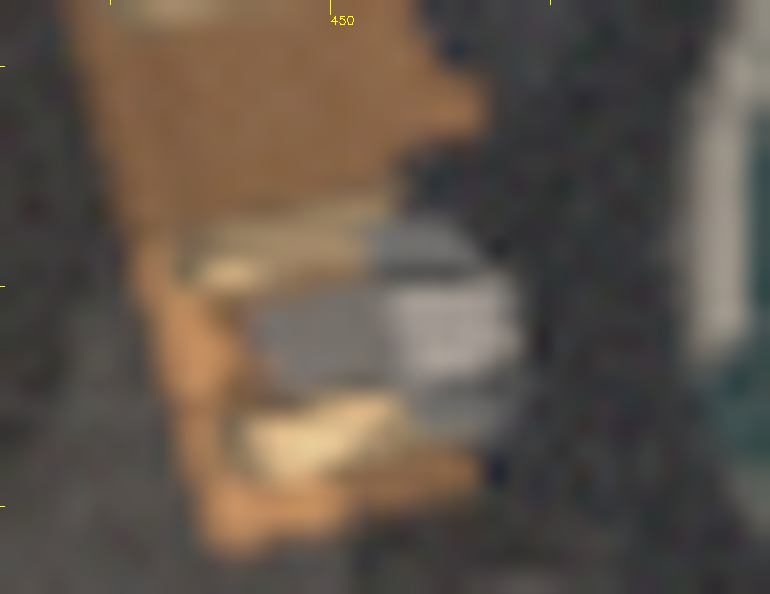

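View pics/s12b.png

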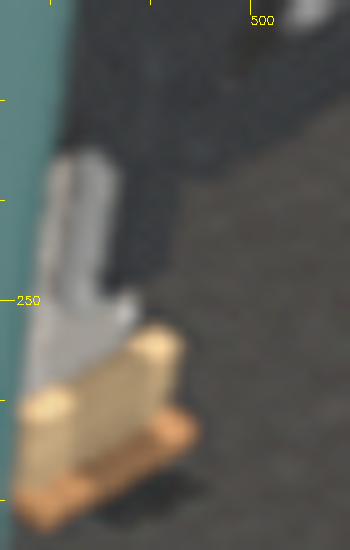

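The block is inside the slot with no contact force, so I'll keep lowering it.

drive_tool --increments '[{"dx":0,"dy":0,"dz":0.003,"wx":0,"wy":0,"wz":0,"grip":0.004},{"dx":0,"dy":0,"dz":0.006,"wx":0,"wy":0,"wz":0,"grip":0.004},{"dx":0,"dy":0,"dz":0.009,"wx":0,"wy":0,"wz":0,"grip":0.004},{"dx":0,"dy":0,"dz":0.011,"wx":0,"wy":0,"wz":0,"grip":0.004},{"dx":0,"dy":0,"dz":0.011,"wx":0,"wy":0,"wz":0,"grip":0.004},{"dx":0,"dy":0,"dz":0.011,"wx":0,"wy":0,"wz":0,"grip":0.004}]'

```text
t: 7.83
eef_pos: [0.4214, -0.1974, 0.0301]
tool_rot: [-1.963, -2.453, 0.0]
force: [-0.3, -0.2, -1.6]
opening: 0.098
```

drive_tool --increments '[{"dx":0,"dy":0,"dz":0.001,"wx":0,"wy":0,"wz":0,"grip":0.004},{"dx":0,"dy":0,"dz":0.001,"wx":0,"wy":0,"wz":0,"grip":0.004}]'

```text
t: 8.0
eef_pos: [0.4216, -0.1975, 0.0292]
tool_rot: [1.963, 2.453, 0.0]
force: [0.6, 0.7, -0.3]
opening: 0.099
```

drive_tool --increments '[{"dx":0,"dy":0,"dz":0.001,"wx":0,"wy":0,"wz":0,"grip":0.004},{"dx":0,"dy":0,"dz":0.001,"wx":0,"wy":0,"wz":0,"grip":0.004}]'

```text
t: 8.17
eef_pos: [0.4216, -0.1975, 0.0285]
tool_rot: [1.963, 2.453, 0.0]
force: [-0.2, 0.7, 1.8]
opening: 0.099
```

drive_tool --increments '[{"dx":0,"dy":0,"dz":0.001,"wx":0,"wy":0,"wz":0,"grip":0.004},{"dx":0,"dy":0,"dz":0.001,"wx":0,"wy":0,"wz":0,"grip":0.004}]'

```text
t: 8.33
eef_pos: [0.4217, -0.1976, 0.0284]
tool_rot: [1.962, 2.452, 0.0]
force: [-5.2, 3.5, 25.3]
opening: 0.099
```

drive_tool --increments '[{"dx":0,"dy":0,"dz":-0.001,"wx":0,"wy":0,"wz":0,"grip":0.004},{"dx":0,"dy":0,"dz":-0.001,"wx":0,"wy":0,"wz":0,"grip":0.014},{"dx":0,"dy":0,"dz":-0.001,"wx":0,"wy":0,"wz":0,"grip":0.02},{"dx":0,"dy":0,"dz":-0.001,"wx":0,"wy":0,"wz":0,"grip":0.03},{"dx":0,"dy":0,"dz":-0.001,"wx":0,"wy":0,"wz":0,"grip":0.03},{"dx":0,"dy":0,"dz":-0.001,"wx":0,"wy":0,"wz":0,"grip":0.03},{"dx":0,"dy":0,"dz":-0.001,"wx":0,"wy":0,"wz":0,"grip":0.03}]'

```text
t: 8.92
eef_pos: [0.4215, -0.1975, 0.0282]
tool_rot: [-1.963, -2.453, -0.0]
force: [-0.1, -0.7, -0.7]
opening: 0.352
```

Run:
```python
from ov import *
st(); snap('top','t13.png'); snap('side','s13.png')
def boost(f,g,x0,y0,w,h,s):
    im=cv2.imread('pics/'+f); im=np.clip(im.astype(float)**0.7*5,0,255).astype(np.uint8); cv2.imwrite('pics/'+g,im); crop(g,g,x0,y0,w,h,s)
boost('t13.png','t13b.png',435,267,35,27,22)
boost('s13.png','s13b.png',475,220,35,55,10)
```

```text
t 8.92 p [ 0.4215 -0.1975  0.0282] yawy 0.221 z [-1.e-04  1.e-04 -1.e+00] open 0.352 F [-0.1  -0.7  -0.66] M [-0.02  0.01  0.04] q [-0.613  0.329 -0.567  0.675  0.     0.736]
```

View pics/t13b.png

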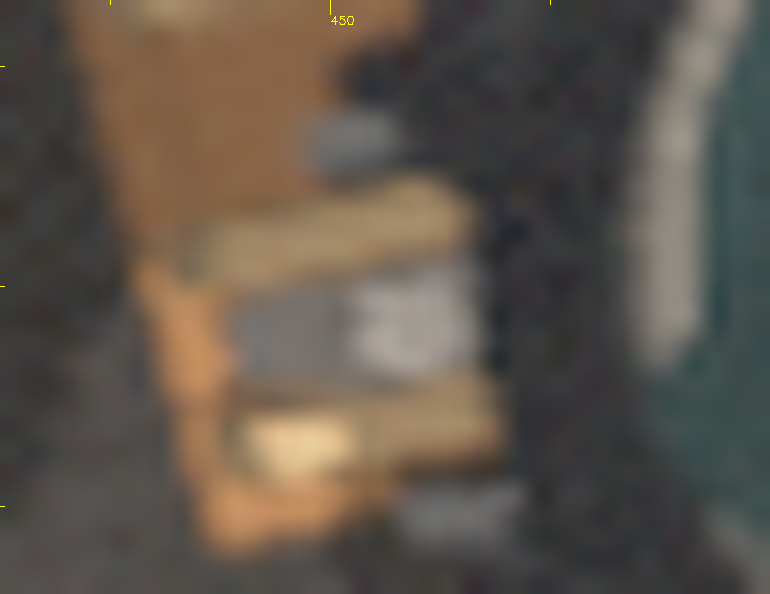

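View pics/s13b.png

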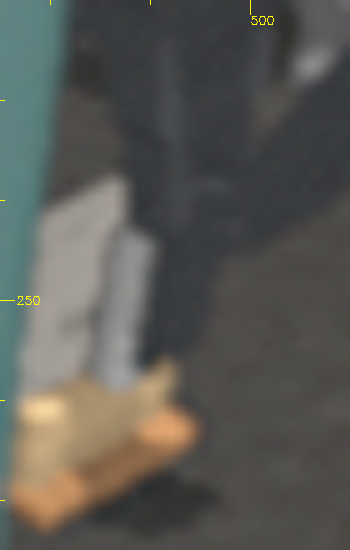

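drive_tool --increments '[{"dx":0,"dy":0,"dz":-0.01,"wx":0,"wy":0,"wz":0,"grip":0.03},{"dx":0,"dy":0,"dz":-0.03,"wx":0,"wy":0,"wz":0,"grip":0.03},{"dx":0,"dy":0,"dz":-0.07,"wx":0,"wy":0,"wz":0,"grip":0.03},{"dx":0,"dy":0,"dz":-0.11,"wx":0,"wy":0,"wz":0,"grip":0.06},{"dx":0,"dy":0,"dz":-0.13,"wx":0,"wy":0,"wz":0,"grip":0.06},{"dx":0,"dy":0,"dz":-0.13,"wx":0,"wy":0,"wz":0,"grip":0.06}]'

```text
t: 9.52
eef_pos: [0.4232, -0.1986, 0.1625]
tool_rot: [1.959, 2.448, 0.001]
force: [-0.2, -0.2, -0.3]
opening: 0.702
```

Run:
```python
from ov import *
st(); snap('top','t14.png'); snap('side','s14.png')
def boost(f,g,x0,y0,w,h,s):
    im=cv2.imread('pics/'+f); im=np.clip(im.astype(float)**0.7*5,0,255).astype(np.uint8); cv2.imwrite('pics/'+g,im); crop(g,g,x0,y0,w,h,s)
boost('t14.png','t14b.png',425,225,50,70,8)
boost('s14.png','s14b.png',465,210,60,70,8)
crop('t14.png','t14a.png',190,235,105,65,7)
crop('s14.png','s14a.png',185,275,135,75,5.8)
```

```text
t 9.52 p [ 0.4232 -0.1986  0.1625] yawy 0.2211 z [ 0.0054 -0.0037 -1.    ] open 0.702 F [-0.17 -0.17 -0.25] M [ 0.01 -0.04  0.01] q [-0.613  0.195 -0.334  1.035  0.     0.736]
```

View pics/t14b.png

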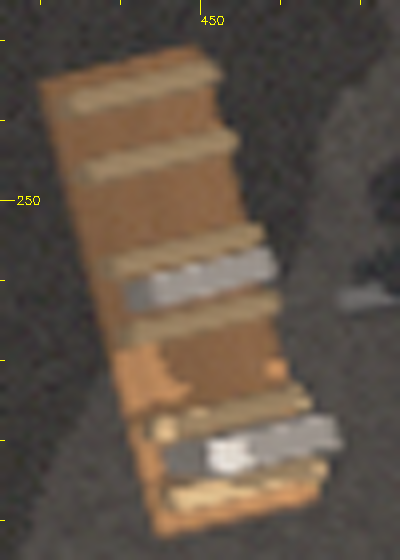

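View pics/s14b.png

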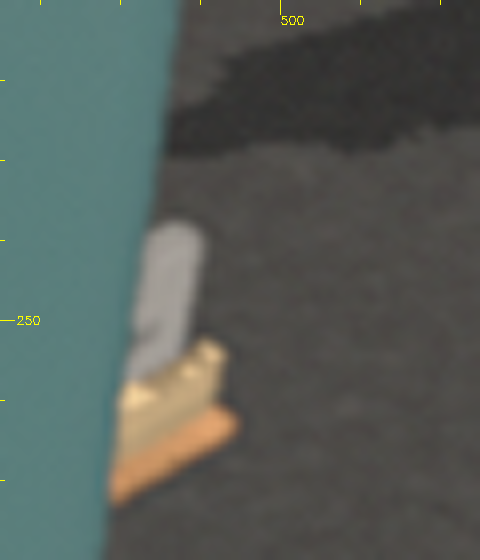

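View pics/t14a.png

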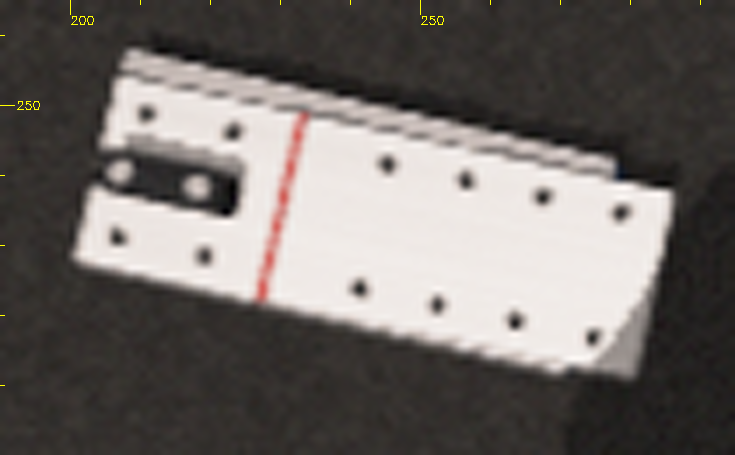

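View pics/s14a.png

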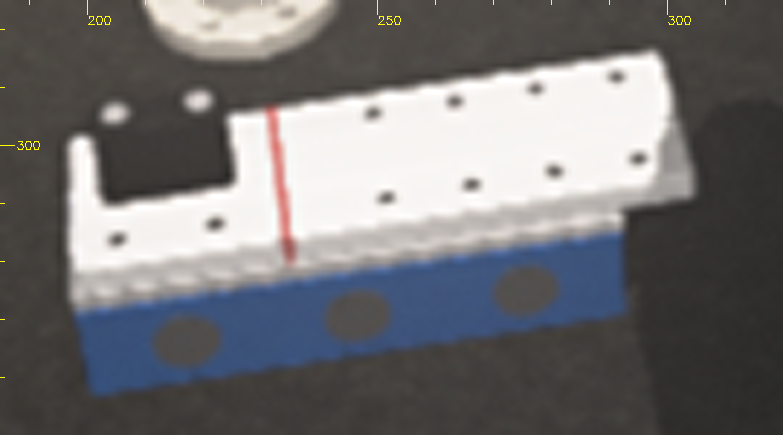

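```bash
cat > fit2.py <<'E'
import fit
from fit import *
O=fit.O; 
def TA(x,y): return np.array([190+x/7-.5,235+y/7-.5])
def SA(x,y): return np.array([185+x/5.8-.5,275+y/5.8-.5])
O[:]=[(c,np.array(px)-.5,b,l) for c,px,b,l in O if b=='rack']
for px,l in [((118,72),(30,90)),((674,190),(30,-90)),((636,380),(-30,-90)),((72,262),(-30,90)),((304,113),(30,30)),((261,300),(-30,30))]: P('top',TA(*px),'plate',(l[0],l[1],10))
for px,l in [((70,137),(30,90)),((658,52),(30,-90)),((692,182),(-30,-90)),((70,270),(-30,90)),((270,108),(30,30)),((289,239),(-30,30))]: P('side',SA(*px),'plate',(l[0],l[1],10))
for px,l in [((128,47),(35,80,40)),((615,160),(35,-80,40))]: P('top',TA(*px),'riser',l)
for px,l in [((93,395),(-35,80,0)),((627,314),(-35,-80,0))]: P('side',SA(*px),'riser',l)
I={'plate':0,'riser':3,'rack':6}; Z={'plate':.04,'riser':0,'rack':0}
def res(v):
    r=[]
    for c,px,b,l in O:
        i=I[b]; q=proj(c,T(v[i:i+3],np.array(l)/1000,Z[b])); off=v[9:11] if c=='top' else v[11:13]; r+=list(q+off-px)
    x,y,a=v[6:9]; s=np.array([x-.048*np.cos(a)-.4215,y-.048*np.sin(a)+.1975])
    return np.array(r+[s[0]/.0007*.5,s[1]/.004*.5]+list(v[9:13]*.7))
v0=np.array([.455,.276,-.226,.462,.287,-.23,.466,-.187,.22,0,0,0,0])
if __name__=='__main__':
    s=least_squares(res,v0,loss='soft_l1'); v=s.x; np.save('w.npy',v)
    for b,i in I.items(): print(b,v[i:i+3].round(4))
    print('off',v[9:].round(2)); R=res(v)[:2*len(O)].reshape(-1,2)
    for o,r in zip(O,R):
        if o[2]!='rack': print(o[0],o[2],o[3],r.round(1))
    p=v[:3];q=v[3:6]; rib=T(p,(0,.062,0),.08); ln=T(p,(0,.03,.01),.04); c,sn=np.cos(q[2]),np.sin(q[2])
    d=ln[:2]-q[:2]; loc=np.array([c*d[0]+sn*d[1],-sn*d[0]+c*d[1]]); print('rib',rib.round(4),'line in riser frame',loc.round(4),'slide needed',(loc[1]+.08).round(4), 'proj now', 0.12-(loc[1]+.08).round(4),'dir',[sn.round(4),-c.round(4)])
E
python3 fit2.py
```

```text
plate [ 0.4576  0.2766 -0.2256]
riser [ 0.4642  0.2872 -0.238 ]
rack [ 0.4683 -0.1871  0.2213]
off [-0.2   0.5   0.02 -0.74]
top plate (30, 90, 10) [0.1 0.3]
top plate (30, -90, 10) [-0.   0.5]
top plate (-30, -90, 10) [-0.5 -0. ]
top plate (-30, 90, 10) [ 0.3 -0.4]
top plate (30, 30, 10) [-0.1  0.1]
top plate (-30, 30, 10) [-0.2 -0.1]
side plate (30, 90, 10) [0.1 0.3]
side plate (30, -90, 10) [-0.2  0.1]
side plate (-30, -90, 10) [ 0.1 -1.2]
side plate (-30, 90, 10) [ 0.8 -0. ]
side plate (30, 30, 10) [0.1 0.2]
side plate (-30, 30, 10) [-0.7 -0.3]
top riser (35, 80, 40) [ 0.3 -0.2]
top riser (35, -80, 40) [ 0.2 -0.5]
side riser (-35, 80, 0) [-0.2  0.5]
side riser (-35, -80, 0) [0.1 0.4]
rib [0.4715 0.337  0.08  ] line in riser frame [-0.0043  0.0181] slide needed 0.0981 proj now 0.02189999999999999 dir [np.float64(-0.2358), np.float64(-0.9718)]
```

Run:
```python
from h import *
st(); rel((0.4715,0.337,.16),-.2256)
print(ray('top',246,200,.025),ray('top',196,200,.036))
```

```text
t 9.62 p [ 0.4218 -0.1977  0.1587] yawy 0.221 z [ 1.2e-03 -8.0e-04 -1.0e+00] open 0.7 F [-0.6  -0.17 -1.54] M [ 0.01 -0.01  0.05] q [-0.613  0.199 -0.34   1.031 -0.     0.736]
d [ 0.5108  0.1657 -0.0017] w [0.0012 0.0009 0.4466] w alt [[0.0, 0.0, 0.45], [-0.0, 0.0, -2.7]] q6 0.736 q1 -0.613
[0.61127079 0.2749942  0.025     ] [0.6104748  0.38650558 0.036     ]
```

drive_tool --increments '[{"dx":0.511,"dy":0.166,"dz":-0.01,"wx":0,"wy":0,"wz":0.447,"grip":0.05},{"dx":0.511,"dy":0.166,"dz":-0.01,"wx":0,"wy":0,"wz":0.447,"grip":0.05},{"dx":0.511,"dy":0.166,"dz":-0.01,"wx":0,"wy":0,"wz":0.447,"grip":0.05},{"dx":0.511,"dy":0.166,"dz":-0.01,"wx":0,"wy":0,"wz":0.447,"grip":0.05},{"dx":0.511,"dy":0.166,"dz":-0.01,"wx":0,"wy":0,"wz":0.447,"grip":0.05},{"dx":0.511,"dy":0.166,"dz":-0.01,"wx":0,"wy":0,"wz":0.447,"grip":0.05},{"dx":0.511,"dy":0.166,"dz":-0.01,"wx":0,"wy":0,"wz":0.447,"grip":0.05},{"dx":0.511,"dy":0.166,"dz":-0.01,"wx":0,"wy":0,"wz":0.447,"grip":0.05},{"dx":0.511,"dy":0.166,"dz":-0.01,"wx":0,"wy":0,"wz":0.447,"grip":0.05},{"dx":0.511,"dy":0.166,"dz":-0.01,"wx":0,"wy":0,"wz":0.447,"grip":0.05},{"dx":0.511,"dy":0.166,"dz":-0.01,"wx":0,"wy":0,"wz":0.447,"grip":0.05},{"dx":0.511,"dy":0.166,"dz":-0.01,"wx":0,"wy":0,"wz":0.447,"grip":0.05},{"dx":0.511,"dy":0.166,"dz":-0.01,"wx":0,"wy":0,"wz":0.447,"grip":0.05},{"dx":0.511,"dy":0.166,"dz":-0.01,"wx":0,"wy":0,"wz":0.447,"grip":0.05},{"dx":0.511,"dy":0.166,"dz":0.05,"wx":0,"wy":0,"wz":0.447,"grip":0.05},{"dx":0.511,"dy":0.166,"dz":0.05,"wx":0,"wy":0,"wz":0.447,"grip":0.05},{"dx":0.511,"dy":0.166,"dz":0.05,"wx":0,"wy":0,"wz":0.447,"grip":0.05},{"dx":0.511,"dy":0.166,"dz":0.05,"wx":0,"wy":0,"wz":0.447,"grip":0.05},{"dx":0.511,"dy":0.166,"dz":0.05,"wx":0,"wy":0,"wz":0.447,"grip":0.05}]'

```text
t: 11.2
eef_pos: [0.4717, 0.3374, 0.109]
tool_rot: [2.458, 1.956, 0.0]
force: [0.2, -0.2, -0.5]
opening: 0.59
```

Run:
```python
from h import *
st(); rel((0.4715,0.337,.056),-.2256)
snap('side','s15.png'); crop('s15.png','s15a.png',160,190,150,140,5)
st()
```

```text
t 11.2 p [0.4717 0.3374 0.109 ] yawy -0.2263 z [ 2.e-04  2.e-04 -1.e+00] open 0.59 F [ 0.25 -0.17 -0.51] M [-0.   -0.05 -0.01] q [ 0.48   0.418 -0.154  0.999  0.     2.278]
d [-0.0004 -0.0002  0.053 ] w [ 0.0002 -0.0002 -0.0007] w alt [[0.0, -0.0, -0.0], [-0.0, -0.0, 3.14]] q6 2.278 q1 0.48
t 11.25 p [0.4721 0.3375 0.1094] yawy -0.2264 z [ 1.3e-03  7.0e-04 -1.0e+00] open 0.586 F [-0.67 -1.06  0.57] M [ 0.01 -0.04  0.06] q [ 0.48   0.417 -0.154  0.999  0.     2.277]
```

View pics/s15a.png

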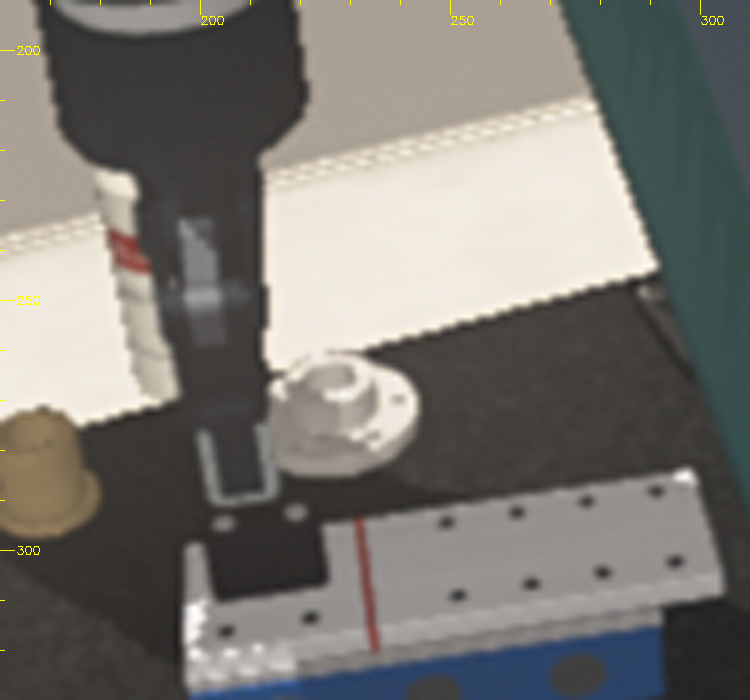

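drive_tool --increments '[{"dx":0,"dy":0,"dz":0.02,"wx":0,"wy":0,"wz":0,"grip":0.05},{"dx":0,"dy":0,"dz":0.04,"wx":0,"wy":0,"wz":0,"grip":0.05},{"dx":0,"dy":0,"dz":0.052,"wx":0,"wy":0,"wz":0,"grip":0.05},{"dx":0,"dy":0,"dz":0.052,"wx":0,"wy":0,"wz":0,"grip":0.04},{"dx":0,"dy":0,"dz":0.052,"wx":0,"wy":0,"wz":0,"grip":0.03},{"dx":0,"dy":0,"dz":0.052,"wx":0,"wy":0,"wz":0,"grip":0.022},{"dx":0,"dy":0,"dz":0.052,"wx":0,"wy":0,"wz":0,"grip":0.02}]' --newtons 50

```text
t: 11.83
eef_pos: [0.4722, 0.3378, 0.0577]
tool_rot: [2.458, 1.956, 0.003]
force: [-0.8, -0.3, -0.1]
opening: 0.239
```

Run:
```python
from h import *
st()
snap('side','s16.png'); crop('s16.png','s16a.png',160,220,150,110,5)
```

```text
t 11.83 p [0.4722 0.3378 0.0577] yawy -0.2262 z [ 0.0019  0.001  -1.    ] open 0.239 F [-0.81 -0.3  -0.05] M [-0.07  0.08 -0.04] q [ 0.481  0.459 -0.237  0.872  0.     2.278]
```

View pics/s16a.png

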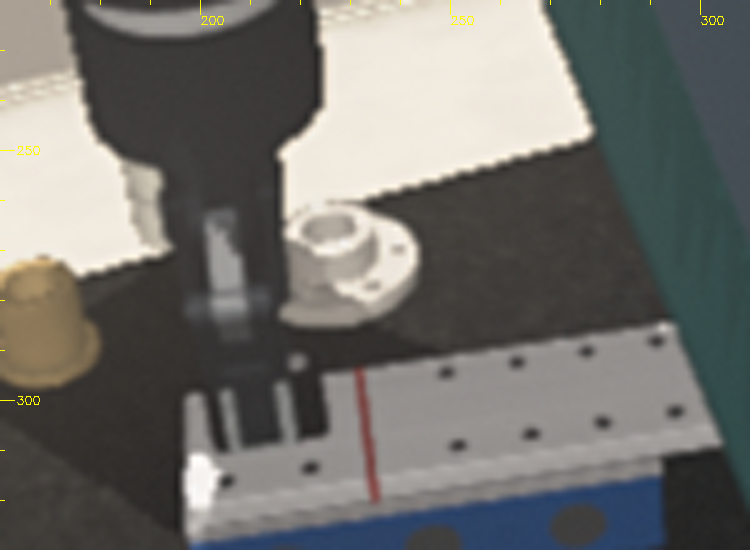

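drive_tool --increments '[{"dx":0,"dy":0,"dz":0,"wx":0,"wy":0,"wz":0,"grip":0.016},{"dx":0,"dy":0,"dz":0,"wx":0,"wy":0,"wz":0,"grip":0.013},{"dx":0,"dy":0,"dz":0,"wx":0,"wy":0,"wz":0,"grip":0.01},{"dx":0,"dy":0,"dz":0,"wx":0,"wy":0,"wz":0,"grip":0.006},{"dx":0,"dy":0,"dz":0,"wx":0,"wy":0,"wz":0,"grip":0.006},{"dx":0,"dy":0,"dz":0,"wx":0,"wy":0,"wz":0,"grip":0.006}]' --newtons 80

```text
t: 12.38
eef_pos: [0.4719, 0.3376, 0.0572]
tool_rot: [2.457, 1.957, 0.002]
force: [-0.7, -1.8, 8.6]
opening: 0.147
```

Run:
```python
from h import *
st()
o=get_obs();R=Ro.from_rotvec(o['tool_rot']).as_matrix()
d=np.array([-.2358,-.9718,0]); print('slide 10mm tool:',(R.T@d*.01).round(5),'98:',(R.T@d*.098).round(4))
```

```text
t 12.38 p [0.4719 0.3376 0.0572] yawy -0.2259 z [ 1.4e-03  5.0e-04 -1.0e+00] open 0.147 F [-0.68 -1.82  8.58] M [-0.31  0.27  0.16] q [ 0.481  0.46  -0.238  0.872 -0.     2.277]
slide 10mm tool: [-1.0e-02 -1.2e-04 -1.0e-05] 98: [-0.098  -0.0012 -0.0001]
```

drive_tool --increments '[{"dx":-0.003,"dy":0,"dz":0,"wx":0,"wy":0,"wz":0,"grip":0.006},{"dx":-0.008,"dy":0,"dz":0,"wx":0,"wy":0,"wz":0,"grip":0.006},{"dx":-0.014,"dy":0,"dz":0,"wx":0,"wy":0,"wz":0,"grip":0.006},{"dx":-0.02,"dy":0,"dz":0,"wx":0,"wy":0,"wz":0,"grip":0.006},{"dx":-0.026,"dy":0,"dz":0,"wx":0,"wy":0,"wz":0,"grip":0.006},{"dx":-0.03,"dy":0,"dz":0,"wx":0,"wy":0,"wz":0,"grip":0.006},{"dx":-0.03,"dy":0,"dz":0,"wx":0,"wy":0,"wz":0,"grip":0.006},{"dx":-0.03,"dy":0,"dz":0,"wx":0,"wy":0,"wz":0,"grip":0.006}]'

```text
t: 13.05
eef_pos: [0.4654, 0.3082, 0.0573]
tool_rot: [2.457, 1.956, 0.002]
force: [-0.0, -2.5, 9.7]
opening: 0.143
```

Run:
```python
from h import *
st()
snap('side','s17.png'); crop('s17.png','s17a.png',160,220,170,125,4.6)
```

```text
t 13.05 p [0.4654 0.3082 0.0573] yawy -0.2262 z [ 1.7e-03  3.0e-04 -1.0e+00] open 0.143 F [-0.01 -2.45  9.73] M [-0.42  0.16  0.05] q [ 0.439  0.427 -0.297  0.845 -0.     2.236]
```

View pics/s17a.png

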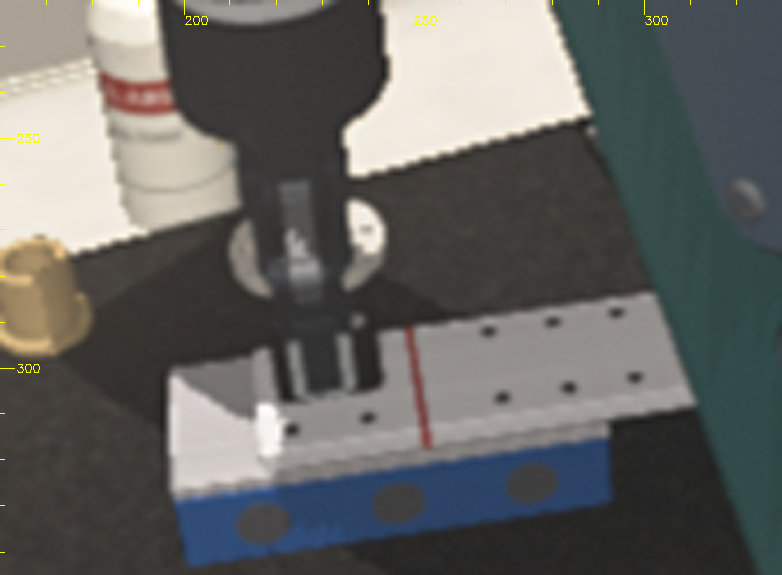

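drive_tool --increments '[{"dx":-0.005,"dy":0,"dz":0,"wx":0,"wy":0,"wz":0,"grip":0.006},{"dx":-0.012,"dy":0,"dz":0,"wx":0,"wy":0,"wz":0,"grip":0.006},{"dx":-0.018,"dy":0,"dz":0,"wx":0,"wy":0,"wz":0,"grip":0.006},{"dx":-0.024,"dy":0,"dz":0,"wx":0,"wy":0,"wz":0,"grip":0.006},{"dx":-0.03,"dy":0,"dz":0,"wx":0,"wy":0,"wz":0,"grip":0.006},{"dx":-0.036,"dy":0,"dz":0,"wx":0,"wy":0,"wz":0,"grip":0.006},{"dx":-0.042,"dy":0,"dz":0,"wx":0,"wy":0,"wz":0,"grip":0.006},{"dx":-0.047,"dy":0,"dz":0,"wx":0,"wy":0,"wz":0,"grip":0.006},{"dx":-0.05,"dy":0,"dz":0,"wx":0,"wy":0,"wz":0,"grip":0.006},{"dx":-0.05,"dy":0,"dz":0,"wx":0,"wy":0,"wz":0,"grip":0.006},{"dx":-0.05,"dy":0,"dz":0,"wx":0,"wy":0,"wz":0,"grip":0.006}]' --newtons 100

```text
t: 14.02
eef_pos: [0.4544, 0.2597, 0.0573]
tool_rot: [2.457, 1.956, 0.003]
force: [0.1, -0.7, 10.4]
opening: 0.143
```

Run:
```python
from h import *
st()
snap('side','s18.png'); crop('s18.png','s18a.png',180,240,150,110,5.2)
snap('top','t18.png'); crop('t18.png','t18a.png',190,225,140,85,5.5)
```

```text
t 14.02 p [0.4544 0.2597 0.0573] yawy -0.2262 z [ 2.1e-03  7.0e-04 -1.0e+00] open 0.143 F [ 0.08 -0.65 10.45] M [-0.16  0.08  0.05] q [ 0.363  0.376 -0.385  0.807 -0.     2.16 ]
```

View pics/s18a.png

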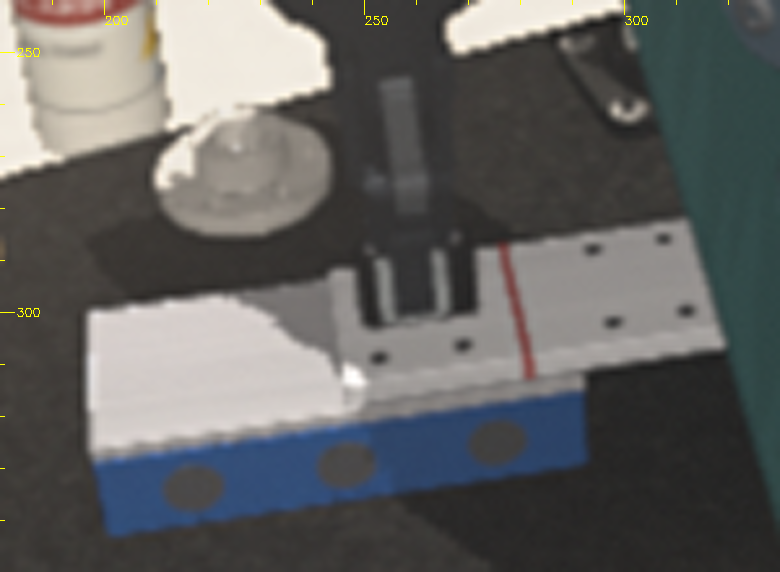

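View pics/t18a.png

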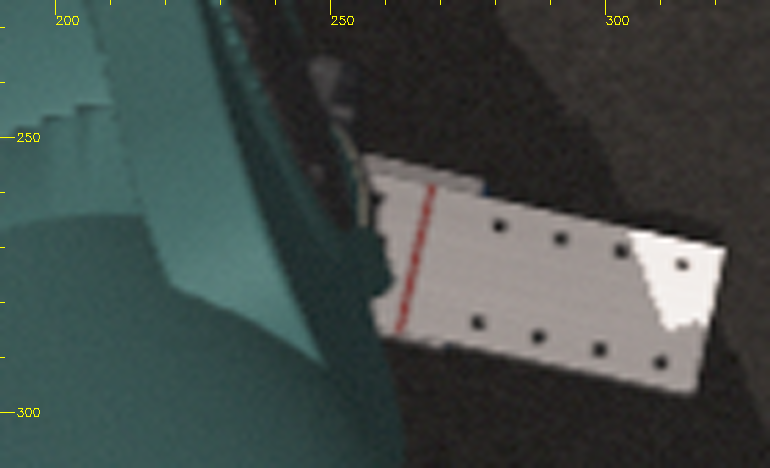

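```bash
cat > rem.py <<'E'
from h import *
w=np.load('w.npy'); q=w[3:6]; c,s=np.cos(q[2]),np.sin(q[2])
off={'top':w[9:11],'side':w[11:13]}
def loc(cam,u,v,z):
    r=ray(cam,u-off[cam][0],v-off[cam][1],z); d=r[:2]-q[:2]; return np.array([c*d[0]+s*d[1],-s*d[0]+c*d[1]+.08])*1000
E
python3 - <<'E'
from rem import *
t=lambda x,y:(190+x/5.5-.5,225+y/5.5-.5); S=lambda x,y:(180+x/5.2-.5,240+y/5.2-.5)
for n,a in (('line',(433,187)),('line',(400,332))): print('top',n,loc('top',*t(*a),.05).round(1))
for a in ((485,187),(443,346)): print('top riser corner',loc('top',*t(*a),.04).round(1))
for a in ((503,244),(527,357)): print('side line',loc('side',*S(*a),.05).round(1))
for a in ((587,462),): print('side riser bottom corner',loc('side',*S(*a),.0).round(1))
for a in ((583,376),): print('side riser top corner?',loc('side',*S(*a),.04).round(1))
E
```

```text
top line [26.4 18.2]
top line [-33.   17.5]
top riser corner [31.5 -1.1]
top riser corner [-34.8   0.5]
side line [27.6 17.8]
side line [-33.2  17.7]
side riser bottom corner [-33.2   0.2]
side riser top corner? [-35.1  -0.1]
```

drive_tool --increments '[{"dx":-0.004,"dy":0,"dz":0,"wx":0,"wy":0,"wz":0,"grip":0.006},{"dx":-0.008,"dy":0,"dz":0,"wx":0,"wy":0,"wz":0,"grip":0.006},{"dx":-0.012,"dy":0,"dz":0,"wx":0,"wy":0,"wz":0,"grip":0.006},{"dx":-0.016,"dy":0,"dz":0,"wx":0,"wy":0,"wz":0,"grip":0.006},{"dx":-0.018,"dy":0,"dz":0,"wx":0,"wy":0,"wz":0,"grip":0.006},{"dx":-0.018,"dy":0,"dz":0,"wx":0,"wy":0,"wz":0,"grip":0.006},{"dx":-0.018,"dy":0,"dz":0,"wx":0,"wy":0,"wz":0,"grip":0.006},{"dx":-0.018,"dy":0,"dz":0,"wx":0,"wy":0,"wz":0,"grip":0.006}]'

```text
t: 14.78
eef_pos: [0.4505, 0.2425, 0.0573]
tool_rot: [2.457, 1.957, 0.004]
force: [1.0, 2.5, 9.5]
opening: 0.14
```

Run:
```python
from h import *
st()
snap('side','s19.png'); crop('s19.png','s19a.png',180,240,150,110,5.2)
snap('top','t19.png'); crop('t19.png','t19a.png',210,225,140,85,5.5)
st()
```

```text
t 14.78 p [0.4505 0.2425 0.0573] yawy -0.2259 z [ 0.0024  0.0013 -1.    ] open 0.14 F [0.97 2.54 9.52] M [ 0.37 -0.06  0.01] q [ 0.334  0.359 -0.415  0.795  0.     2.131]
t 14.88 p [0.4505 0.2425 0.0573] yawy -0.2259 z [ 0.0023  0.0012 -1.    ] open 0.14 F [1.18 1.63 9.17] M [ 0.38 -0.14 -0.01] q [ 0.334  0.359 -0.415  0.795  0.     2.131]
```

View pics/s19a.png

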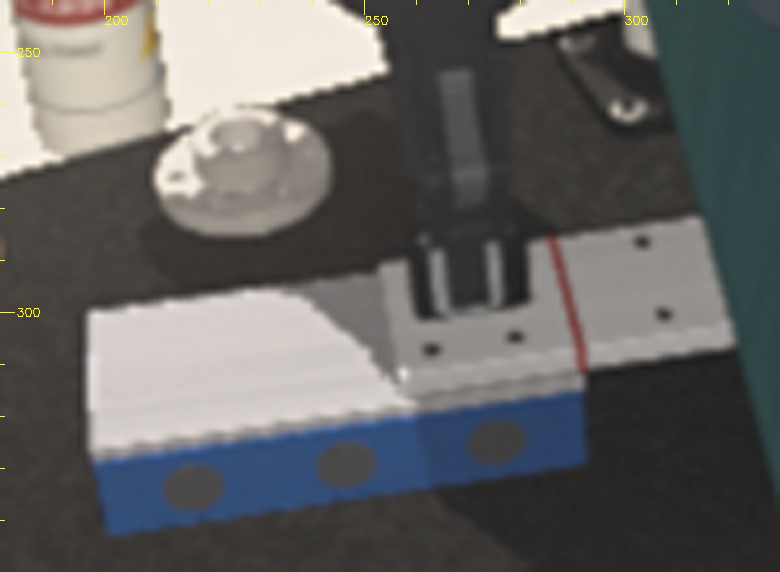

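View pics/t19a.png

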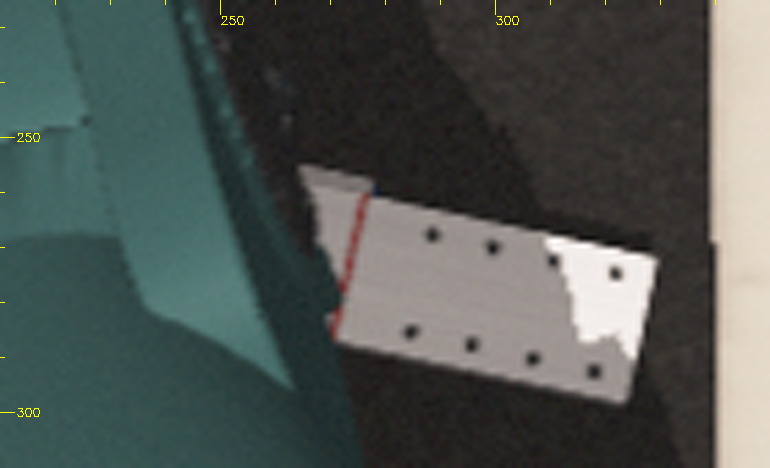

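View pics/t19.png

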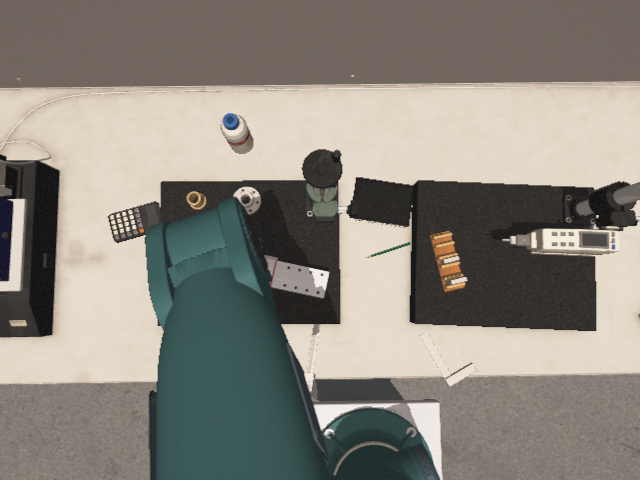

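```bash
python3 - <<'E'
from rem import *
t=lambda x,y:(210+x/5.5-.5,225+y/5.5-.5); S=lambda x,y:(180+x/5.2-.5,240+y/5.2-.5)
for a in ((366,194),(335,340)): print('top line',loc('top',*t(*a),.05).round(1))
for a in ((374,188),): print('top riser corner',loc('top',*t(*a),.04).round(1))
for a in ((552,237),(583,352)): print('side line',loc('side',*S(*a),.05).round(1))
for a in ((583,376),): print('side riser top corner',loc('side',*S(*a),.04).round(1))
for a in ((656,258),(628,403)): print('plate end top',loc('top',*t(*a),.05).round(1))
E
python3 - <<'E'
import sys; sys.path.insert(0,'.')
from h import *
import os; os.chdir('.'); crop('t19.png','t19b.png',425,225,50,75,8)
E
```

```text
top line [27.5  0.7]
top line [-32.1  -0.8]
top riser corner [31.1 -0.8]
side line [27.8  0.6]
side line [-34.7  -0.6]
side riser top corner [-35.1  -0.1]
plate end top [  28.4 -118.7]
plate end top [ -30.5 -120.6]
```

View pics/t19b.png

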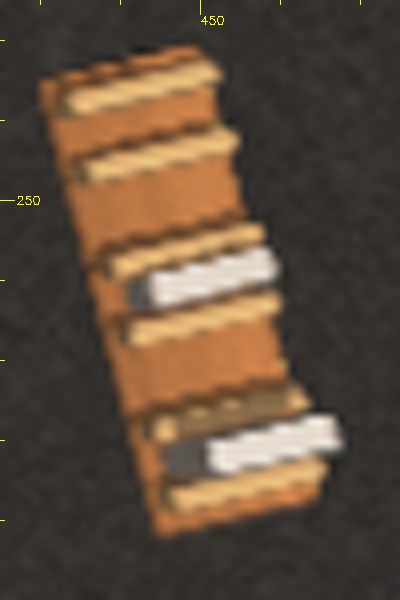

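The line is within about 1 mm of the edge. I'll hold briefly and then hand in.

drive_tool --increments '[{"dx":0,"dy":0,"dz":0,"wx":0,"wy":0,"wz":0,"grip":0.006},{"dx":0,"dy":0,"dz":0,"wx":0,"wy":0,"wz":0,"grip":0.006},{"dx":0,"dy":0,"dz":0,"wx":0,"wy":0,"wz":0,"grip":0.006},{"dx":0,"dy":0,"dz":0,"wx":0,"wy":0,"wz":0,"grip":0.006},{"dx":0,"dy":0,"dz":0,"wx":0,"wy":0,"wz":0,"grip":0.006}]'

```text
t: 15.3
eef_pos: [0.4506, 0.2425, 0.0573]
tool_rot: [2.457, 1.957, 0.004]
force: [1.3, 2.5, 9.7]
opening: 0.142
```

Run:
```python
from h import *
st(); print(sign_off())
```

```text
t 15.3 p [0.4506 0.2425 0.0573] yawy -0.2259 z [ 0.0024  0.0012 -1.    ] open 0.142 F [1.32 2.53 9.72] M [ 0.35 -0.1  -0.03] q [ 0.334  0.359 -0.415  0.795  0.     2.131]
the job is handed in; nothing more can be done
None
```

The tall gauge block now stands released in the near rack slot. The plate has been slid out flat to the red line and is still gripped by its rib (100 N). I handed the job in at t = 15.3 s; no verdict is given.

- **Tall block:** the last top picture shows it upright between the cheeks of the near slot, with the small block still in the middle slot. It met the slot floor at the expected height.
- **Plate:** both cameras put the red line within about 1 mm of the riser's end edge. It sits roughly 2–3 mm to one side, about 0.02 rad off in yaw, and looked level and flat in the side picture. The tool pose was steady, with about 9.7 N of vertical force as the fingers press the plate down.
- **Disagreements:**
  - My first rack position, taken from the camera, was about 2.4 mm off in x. Half a pixel of that was a bias in my own reading, and the rest was camera calibration. I corrected it from the pictures before inserting the block.
  - The first move call was refused because rows were missing keys; nothing moved.
- **Not measured:** I checked the bush and flange only by eye. The flange looked unmoved in the last side picture, and the bush in the last top picture.

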